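# Load the bench kiln and shut its door

## Robot

A 6-joint arm with a two-finger parallel gripper is mounted at the origin on the work surface. World frame = base frame: x ahead of the robot, y to its left, z up, the work surface at z = 0. Lengths are in mm, angles in rad, forces in N, time in s.
With the tool pointing down it reaches from about 350 to 975 mm from the base axis. Payload 7.1 kg.
Tool frame: the origin (TCP) lies midway between the tips of the shut fingers; the grasp point (between the pads) lies 19 mm behind it; z points along the fingers, y is the line along which they close (so a half turn about z gives the same grasp; the last joint's range is limited). The gripper opens to 88 mm and grips with 3 to 60 N. Pads are 20 mm wide; open, the fingers measure 115 mm over their backs; the gripper's body (75 mm by 178 mm) begins 61 mm behind the grasp point.
Start: joints at [1.317, 0.423, 1.63, -0, 1.089, -0.019], TCP at [145.374, 607.841, 222.675] pointing down, gripper open.
Joint ranges: [-3, 3], [-0.9, 2.11], [0.09, 2.58], [-1.31, 4.45], [0.11, 2.69], [-2.54, 2.54]. Speed limits (rad/s): [2.39, 2.39, 3.01, 3.14, 3.14, 3.14].

## Interface

Orientations are given as a rotation vector (axis times angle).
In Python, from workcell import ctrl gives the robot as it stands. The module is installed in compiled form; this text tells all that it offers.
- The arm moves only by the tool apply_moves, never from a script. Its argument "targets" is a list of rows, each a list of 3 entries, a list of its own where there are three numbers: the opening, from -1 (shut) to 1 (fully open), then the shift along the tool's x, y, z normalised to -1 to 1, where 1 is 5 cm, then the turn, a rotation vector about the tool's x, y, z normalised to -1 to 1, where 1 is 90 degrees. In form: [[jaw, [x, y, z], [wx, wy, wz]], ...]. A call has 1 to 8 rows; each row shifts and turns the commanded pose from where the row before left it, along the tool's axes as they then stand; what a row does not reach is not made up. A row lasts 1/8 s, in which the tool goes at most 62.5 mm and 10.7 degrees, less where a joint would pass 70% of its speed; a pose out of reach is approached as far as the arm can. A call with a number of a shift or a turn outside -1 to 1 is refused whole. A call with a gripper value outside its range is refused whole. The fingers move at their own pace and stop on an object; the grip force is fixed at half the most. Time passes only in rows, so rows that do not move let the fingers close. It gives the time, the measured TCP pose, the force, the opening and the grip force at its end, in the units of the state.
- ctrl.get_obs(): the state, without advancing time (a new reading comes with each control period).
- ctrl.get_image(name): name is "scene" or "top" or "wrist"; returns a dict with "pixels" (400x640x3 uint8, blue, green, red), "camera_matrix" (3x3 intrinsics, pixels), "view" (4x4, takes a point from world to camera coordinates); the wrist camera has in their place "hand_eye" (4x4, takes a point from camera to tool coordinates, whose origin is the TCP and whose axes are the flange's). Camera axes: x right, y down, z forward; pixel columns grow to the right and rows downward; lengths in mm; the calibration is good to about 2 mm. The wrist camera is an equidistant fisheye: a pixel r from the principal point sees the ray r / f radians off the axis. A picture is of the moment at which its call begins: read the wrist's pose just before it. There is no depth.
- ctrl.close_job(): hands the job in; it is judged then, once.
Trained networks look in the newest picture that a camera, given by its name, has taken for a name from the list of things; names that differ only in an ending like _2 or _b are one class to them, and where a whole thing is asked for, a point or a joint stands for the part that bears it (a point fixed in the world has none). Each returns a list of dicts, best first, with "score" (0 to 1); they miss things now and then, are a little off and sometimes report something else, mostly with a low value. They report only what shows in the picture. A call takes as long as a camera call. They do not tell look-alikes from the thing itself.
- ctrl.masks_of(label, camera): "region" (400x640 bool, what is visible of it) and "bbox" ([left, top, right, bottom] in pixels, round what is visible of it).
- ctrl.pinpoint(label, camera): "xy" ([column, row] in pixels: a listed point, or the origin of a listed thing).
The state is a dict: "t": time; "qpos": joint angles; "qvel": joint speeds; "joint_torque": joint torques, N m; "ee_pos": TCP position; "orientation": TCP orientation; "ft_force": force on the tool from outside, world axes, zero at the start; "moment": the same for the moment, N m; "width": finger opening in mm; "grasp_force": force on a finger pad.
Only numpy, scipy, OpenCV 4.12 (cv2) and the standard library are available. Lean on these libraries where they do the work, as an engineer would, in place of code of your own. Each camera call takes 0.05 s, during which the arm holds its last target. There are 200 camera calls.

## Task

Load the kiln for firing: pull its tray right out to the stop, stand every clay tube from the board upright in a ring of its own on the tray, then slide the loaded tray fully home and, last of all, push the door shut, without slamming it, until it clicks onto its catch. Leave the jar, the brush and the grey cone where they are.

Things in the scene. Friction and masses are not known exactly. Their poses are not given: they have to be found in the camera images.
- kiln_front (a point): point on the table below the middle of the kiln's front face. x points straight into the kiln (through its depth), y to the kiln's left as seen by the robot, z up. The grey kiln is a fixed box 300 mm wide, 280 mm deep, 160 mm high; its mouth is 250 mm wide, from 55 to 135 mm above the table
- tray (a joint): sliding steel tray (190 mm wide, 184 mm deep) of the kiln, in m: 0 fully home, 0.19 fully out at its stop; it slides straight out of the mouth towards the robot (along -x of kiln_front), with about 2 N of friction, and stays where it is left. It starts 0.05 to 0.09 out
- tray_bar (a point): middle of the top of the tray's pull bar (moves with the tray): steel bar 100 mm long across the kiln, 12 mm thick and high, top 125 mm above the table, on 12 mm square legs under its ends (76 mm free between them), in front of the tray. Can be pinched from above. Tray home: its middle line is 18 mm in front of the kiln's face; the hollow door has room for it. Axes as kiln_front
- door (a joint): kiln door angle, rad: 0 shut and seated, grows as it opens towards the robot, at most 2.0; starts 1.5 to 1.9; 0.12 N m of friction, stays where left. Sprung roller catch at the free edge: resists from about 0.07 rad with up to about 6 N at the free edge, is overcome at about 0.035 rad, then snaps the door to 0 and holds it; short of that it stays ajar
- door_hinge (a point): on the door's vertical hinge line at the kiln's front left edge, 150 mm up. Axes turn with the door: -y from hinge to free edge, -x out of its outer face; at 0 rad parallel to kiln_front. The blue door is a hollow shell, 300 mm from hinge to free edge, 45 mm thick (outer face at x = -45 mm), 25 to 150 mm above the table, outer face smooth; a catch tongue reaches 25 mm past the free edge
- door_edge (a point): point on the door's outer face, at the top, 280 mm from the hinge line (20 mm from the free edge), 150 mm above the table; axes as door_hinge
- jar: white lidded glaze jar, 60 mm diameter, 85 mm tall, a bystander standing near the tray; origin at the centre of its underside
- brush: brush lying on the table in front of the board, a bystander; origin at the middle of its underside, x along it
- cone: grey plaster cone, 84 mm across, 88 mm tall, a bystander beyond the board; origin at the centre of its underside
- board: fixed plywood ware board, 260 by 240 mm, 6 mm thick, lying on the table; origin at the centre of its underside
- ring0 (a point): centre of a collar on the tray, on the tray floor (66 mm above the table), where the underside of a seated tube comes; moves with the tray, axes as kiln_front. The collar is a cream ring 10 mm high, 71 mm inside, 82 mm outside diameter, for the 64 mm foot of one tube. Two rows of two, 100 mm apart across, 86 mm in depth; this one: front row (nearer the pull bar, 58 mm behind it), left
- ring1 (a point): centre of a collar on the tray, on the tray floor (66 mm above the table), where the underside of a seated tube comes; moves with the tray, axes as kiln_front. The collar is a cream ring 10 mm high, 71 mm inside, 82 mm outside diameter, for the 64 mm foot of one tube. Two rows of two, 100 mm apart across, 86 mm in depth; this one: front row, right
- ring2 (a point): centre of a collar on the tray, on the tray floor (66 mm above the table), where the underside of a seated tube comes; moves with the tray, axes as kiln_front. The collar is a cream ring 10 mm high, 71 mm inside, 82 mm outside diameter, for the 64 mm foot of one tube. Two rows of two, 100 mm apart across, 86 mm in depth; this one: rear row (144 mm behind the pull bar), left
- ring3 (a point): centre of a collar on the tray, on the tray floor (66 mm above the table), where the underside of a seated tube comes; moves with the tray, axes as kiln_front. The collar is a cream ring 10 mm high, 71 mm inside, 82 mm outside diameter, for the 64 mm foot of one tube. Two rows of two, 100 mm apart across, 86 mm in depth; this one: rear row, right
- tube0: loose clay tube, light brown, 55 mm tall, 0.2 kg: a round foot 64 mm across and 11 mm high, above it an upright barrel 44 mm across, with an 18 mm bore (too narrow for a finger); origin at the centre of its underside, z up along its axis. It starts standing on the plywood board. One of up to four alike; absent (None) in some runs
- tube1: loose clay tube, light brown, 55 mm tall, 0.2 kg: a round foot 64 mm across and 11 mm high, above it an upright barrel 44 mm across, with an 18 mm bore (too narrow for a finger); origin at the centre of its underside, z up along its axis. It starts standing on the plywood board. One of up to four alike; absent (None) in some runs
- tube2: loose clay tube, light brown, 55 mm tall, 0.2 kg: a round foot 64 mm across and 11 mm high, above it an upright barrel 44 mm across, with an 18 mm bore (too narrow for a finger); origin at the centre of its underside, z up along its axis. It starts standing on the plywood board. One of up to four alike; absent (None) in some runs
- tube3: loose clay tube, light brown, 55 mm tall, 0.2 kg: a round foot 64 mm across and 11 mm high, above it an upright barrel 44 mm across, with an 18 mm bore (too narrow for a finger); origin at the centre of its underside, z up along its axis. It starts standing on the plywood board. One of up to four alike; absent (None) in some runs
Not all that is in view belongs to the job. Leave any yellow look-alike of the tube0 alone. Leave any pink look-alike of the tube3 alone.

How it is judged:
By the outcome, as a careful person would: the job done as asked, in the order asked, and still so for the second after the job is handed in, with the robot touching nothing.
Of tube0, tube1, tube2, tube3 only 3 to 4 are there at a start; the rules pass over those that are not, and their reading is None.
At some moment in a run one of tube0, tube1, tube2, tube3 may be knocked a few centimetres aside while the robot is not near it.
It also fails if it takes over 200 s, if anything falls off the work surface, if the arm or the gripper's body presses on something with over 40 N, if the wrist force passes 120 N, or if a joint passes its speed limit or range.

## Working session

There is one attempt and no reset: what is moved stays moved. The work goes in short steps, Python scripts to look and compute and a tool call to move; the robot and the scene stay as the last step left them, time stands still between calls to the robot, and variables do not carry over. Pictures are saved under pics/ and viewed, at most 14 in all, crops included, and the job is handed in when it is done.

Besides the shell and the picture viewer there is one more tool, called by a JSON object that holds its "fn" and its "kwargs", one argument or row to a line. apply_moves: Moves the arm, as the interface text tells. Scaled input: -1 to 1 covers 5 cm each way for a shift and 90 degrees each way for a turn. Its arguments: {"type":"object","properties":{"targets":{"type":"array"}},"required":["targets"]}

```bash
mkdir -p pics
cat > h.py <<'E'
import numpy as np, cv2
from scipy.spatial.transform import Rotation as R
from workcell import ctrl
def P(c):
    im=ctrl.get_image(c); return im
def ray(im,xy,tool=None):
    K=np.array(im["camera_matrix"]); 
    if "view" in im:
        d=np.linalg.inv(K)@[xy[0],xy[1],1.]; V=np.array(im["view"]); Rv=V[:3,:3]
        return -Rv.T@V[:3,3], Rv.T@d/np.linalg.norm(d)
    u=(xy[0]-K[0,2])/K[0,0]; v=(xy[1]-K[1,2])/K[1,1]; r=np.hypot(u,v)
    d=np.array([np.sin(r)*u/max(r,1e-9),np.sin(r)*v/max(r,1e-9),np.cos(r)])
    H=np.array(im["hand_eye"]); p,rv=tool; Rt=R.from_rotvec(rv).as_matrix()
    return Rt@H[:3,3]+p, Rt@H[:3,:3]@d
def atz(im,xy,z,tool=None):
    o,d=ray(im,xy,tool); return o+d*(z-o[2])/d[2]
def tri(rays):
    A=np.zeros((3,3));b=np.zeros(3)
    for o,d in rays:
        M=np.eye(3)-np.outer(d,d); A+=M; b+=M@o
    x=np.linalg.solve(A,b); return x,[np.linalg.norm((np.eye(3)-np.outer(d,d))@(x-o)) for o,d in rays]
def tool():
    s=ctrl.get_obs(); return np.array(s["ee_pos"]),np.array(s["orientation"])
E
python3 - <<'E'
from h import *
s=ctrl.get_obs(); print(s)
T=tool()
ims={}
np.set_printoptions(precision=1,suppress=True)
for c in ["scene","top","wrist"]:
    im=P(c); ims[c]=im; cv2.imwrite(f"pics/{c}0.png",im["pixels"])
    print(c,np.array(im["camera_matrix"]).tolist(), np.array(im.get("view",im.get("hand_eye"))))
for c in ["scene","top"]:
  for l in ["kiln_front","tray_bar","door_hinge","door_edge","jar","brush","cone","board","ring0","ring1","ring2","ring3","tube0"]:
    try: r=ctrl.pinpoint(l,c)
    except Exception as e: print(l,e); continue
    print(c,l,[(np.round(x["xy"],1).tolist(),round(x["score"],2)) for x in r[:6]])
E
```

```text
{'t': 0.0, 'qpos': array([ 1.31697849e+00,  4.23818317e-01,  1.63066246e+00, -8.06054933e-06,
        1.08859756e+00, -1.90004820e-02]), 'qvel': array([-0.00064539, -0.00042263,  0.00111063, -0.00037259, -0.00058457,
        0.00035073]), 'joint_torque': array([ 1.47571547e-03, -5.44628549e+01, -2.73667377e+01,  6.44604466e-02,
        2.28203565e-02, -1.32672949e-04]), 'ee_pos': array([145.25760274, 607.33041869, 221.92657947]), 'orientation': array([-3.67974626e-01, -3.11977063e+00,  2.31340697e-03]), 'ft_force': array([-0.40412485, -0.60112938, -0.55833673]), 'moment': array([-0.01725598,  0.03641697,  0.00787825]), 'grasp_force': 0.0, 'width': 87.73278467139752}
scene [[478.5856429746971, 0.0, 321.14005149745674], [0.0, 478.5856429746971, 202.50104252906027], [0.0, 0.0, 1.0]] [[   0.7    0.7    0.  -364.8]
 [   0.6   -0.6   -0.6 -269. ]
 [  -0.4    0.4   -0.8 1490.9]
 [   0.     0.     0.     1. ]]
top [[427.0389679485947, 0.0, 321.45337701126266], [0.0, 427.0389679485947, 195.8545700557865], [0.0, 0.0, 1.0]] [[   0.1   -1.     0.   -65.1]
 [  -1.    -0.1   -0.2  550.5]
 [   0.2 
[... 1309 characters left out ...]
op cone [([423.4, 162.8], 0.71)]
top board []
top ring0 [([274.8, 140.2], 0.86), ([311.0, 149.6], 0.83), ([271.7, 172.4], 0.76), ([302.1, 174.3], 0.64), ([424.1, 321.1], 0.44)]
top ring1 [([274.8, 140.2], 0.86), ([311.0, 149.6], 0.83), ([271.7, 172.4], 0.76), ([302.1, 174.3], 0.64), ([424.1, 321.1], 0.44)]
top ring2 [([274.8, 140.2], 0.86), ([311.0, 149.6], 0.83), ([271.7, 172.4], 0.76), ([302.1, 174.3], 0.64), ([424.1, 321.1], 0.44)]
top ring3 [([274.8, 140.2], 0.86), ([311.0, 149.6], 0.83), ([271.7, 172.4], 0.76), ([302.1, 174.3], 0.64), ([424.1, 321.1], 0.44)]
top tube0 [([374.0, 161.0], 0.88), ([396.3, 305.8], 0.78), ([395.2, 245.9], 0.75), ([400.5, 216.4], 0.72), ([424.2, 253.0], 0.58)]
```

View pics/top0.png

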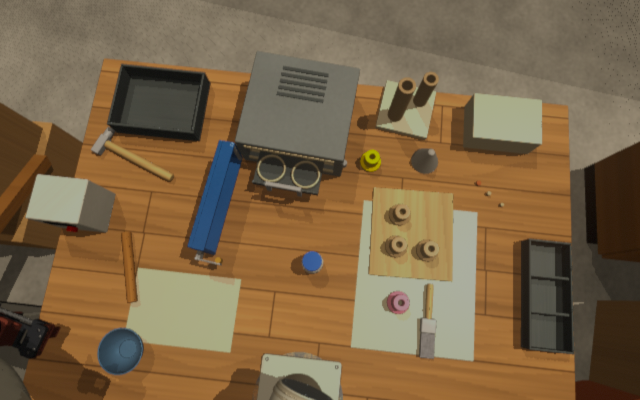

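View pics/scene0.png

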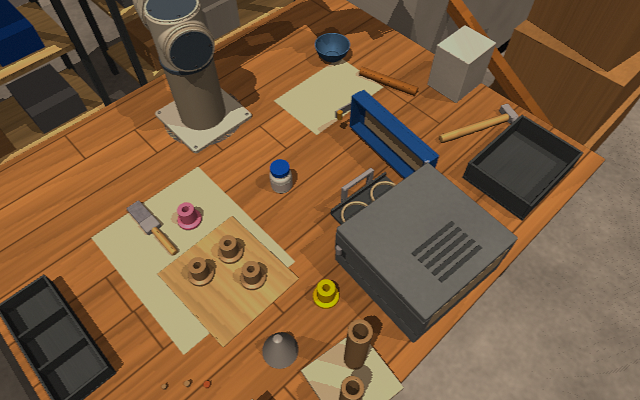

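The top view shows three brown tubes on the board at about (400,214), (398,246) and (429,251). The yellow look-alike is at (371,160) and the pink one at (399,302), both off the board. The jar is at (312,262), the open blue door runs (230,145)–(200,255), and the tray is partly out with its rings at (271,172) and (305,175). The scene view agrees: the tubes are at (201,270), (230,248) and (253,274).

Run:
```python
from h import *
np.set_printoptions(precision=1,suppress=True)
S=P("scene");T=P("top")
def pp(n,a,b,z):
    x,e=tri([ray(S,a),ray(T,b)]); print(n,x,np.array(e),'atz top',atz(T,b,z),'scene',atz(S,a,z))
pp("bar",(359.3,178.8),(282.3,186.8),125)
pp("hinge",(429.2,164.6),(231.7,142.6),150)
pp("edge",(367.1,89.4),(188.7,238.7),150)
pp("ringL",(385.1,195.8),(271.7,172.4),66)
pp("ringR",(357.6,217.9),(302.1,174.3),66)
pp("cone",(279.6,349.4),(423.4,162.8),0)
pp("jar",(281.3,186.8),(312.7,261),0)
for c,im in(("scene",S),("top",T)):
  for l in("tube0","tray_bar","jar","cone","brush"):
    for r in ctrl.masks_of(l,c)[:6]:
      ys,xs=np.nonzero(r["region"]); col=np.median(im["pixels"][ys,xs],axis=0)
      print(c,l,round(r["score"],2),r["bbox"],len(xs),col)
for z in (6,):
  for xy in [(204.7,274.5),(252.3,277.5),(231.5,254),(190,220),(327.6,298.6)]: print("S",xy,atz(S,xy,z))
  for xy in [(374,161),(396.3,305.8),(395.2,245.9),(400.5,216.4),(424.2,253)]: print("T",xy,atz(T,xy,z))
print("kiln top corners(z160)",[atz(T,p,160) for p in [(260,54),(359,66),(339,172),(237,150)]])
```

```text
bar [555.8 104.7 119. ] [1.5 1.5] atz top [553.5 102.7 125. ] scene [559.3 102.7 125. ]
hinge [658.  254.3 140.5] [0.9 0.9] atz top [655.3 252.6 150. ] scene [661.1 246.3 150. ]
edge [381.8 316.  166.1] [0.7 0.7] atz top [383.8 321.8 150. ] scene [370.7 328.7 150. ]
ringL [611.4 149.2  55.8] [2.6 2.6] atz top [607.  145.5  66. ] scene [616.4 145.8  66. ]
ringR [611.5  54.9  55. ] [4.5 4.5] atz top [611.   57.8  66. ] scene [613.8  45.3  66. ]
cone [ 708.5 -303.8   -5.7] [0.5 0.5] atz top [ 706.8 -302.2    0. ] scene [ 709.8 -305.     0. ]
jar [371.9  -1.5   1.5] [2.8 2.8] atz top [373.4   1.    0. ] scene [369.6  -3.3   0. ]
scene tube0 0.86 [241.1, 262.4, 267.5, 292.1] 555 [ 62. 101. 141.]
scene tube0 0.83 [313.6, 279.8, 339.7, 309.5] 643 [  0. 144. 170.]
scene tube0 0.75 [189.7, 255.7, 213.9, 284.1] 592 [ 59.   98.5 133. ]
scene tube0 0.64 [178.8, 202.6, 201.1, 228.5] 485 [ 87.  76. 151.]
scene tube0 0.62 [220.9, 236.4, 245.0, 261.5] 541 [ 60.  98. 137.]
scene tube0 0.18 [126.8, 200.1, 180.3, 255.9] 831 [104. 114. 130.]
scene tray_bar 0.85 [331.1, 168.1, 393.8, 224.0] 1569 [59. 65.
[... 1022 characters left out ...]
.1, 242.0, 267.8] 3303 [111.  76.  40.]
top brush 0.93 [417.6, 285.2, 432.9, 360.1] 873 [107. 120. 131.]
top brush 0.4 [390.1, 204.7, 410.1, 224.7] 352 [ 68. 107. 136.]
S (204.7, 274.5) [ 442.9 -318.7    6. ]
S (252.3, 277.5) [ 530.9 -238.4    6. ]
S (231.5, 254) [ 443.7 -235.5    6. ]
S (190, 220) [ 286.8 -253.     6. ]
S (327.6, 298.6) [ 699.2 -142.2    6. ]
T (374, 161) [ 693.9 -150.7    6. ]
T (396.3, 305.8) [ 274.2 -247.9    6. ]
T (395.2, 245.9) [ 442.5 -233.     6. ]
T (400.5, 216.4) [ 531.4 -242.6    6. ]
T (424.2, 253) [ 431.2 -318.2    6. ]
kiln top corners(z160) [array([923.7, 211.9, 160. ]), array([917.5, -70.8, 160. ]), array([601.7, -45.7, 160. ]), array([632.6, 232.6, 160. ])]
```

```bash
cat >> h.py <<'E'
def yaw():
    y=R.from_rotvec(tool()[1]).as_matrix()[:,1]; return np.arctan2(y[1],y[0])
def plan(goals,jaw,vmax=45,p=None,f=None):
    """goals: list of (pos,yaw or None,jaw or None); prints rows in tool units"""
    if p is None: p,f=tool()[0],yaw()
    for g in goals:
        q=np.array(g[0],float); f1=f if g[1] is None else g[1]
        if len(g)>2: jaw=g[2]
        d=q-p; v=g[3] if len(g)>3 else vmax
        n=max(1,int(np.ceil(max(np.linalg.norm(d)/v,abs(f1-f)/0.183)-1e-6)))
        rows=[]
        for i in range(n):
            a=f+(f1-f)*i/n; X=np.array([-np.sin(a),np.cos(a),0]);Y=np.array([np.cos(a),np.sin(a),0])
            s=d/n; rows.append([jaw,[round(float(v),3)+0. for v in (s@X/50,s@Y/50,-s[2]/50)],[0,0,round(float(-(f1-f)/n/(np.pi/2)),3)+0.]])
        print(q.round(1).tolist(),round(f1,3)); 
        for r in rows: print("  ",r)
        p,f=q,f1
E
python3 - <<'E'
from h import *
print(yaw())
plan([((540,100,280),-0.09,1)],1)
E
```

```text
1.3359969737443784
[540.0, 100.0, 280.0] -0.09
   [1, [-0.669, -0.536, -0.076], [0, 0, 0.061]]
   [1, [-0.717, -0.47, -0.076], [0, 0, 0.061]]
   [1, [-0.759, -0.4, -0.076], [0, 0, 0.061]]
   [1, [-0.793, -0.326, -0.076], [0, 0, 0.061]]
   [1, [-0.82, -0.249, -0.076], [0, 0, 0.061]]
   [1, [-0.84, -0.17, -0.076], [0, 0, 0.061]]
   [1, [-0.853, -0.09, -0.076], [0, 0, 0.061]]
   [1, [-0.857, -0.008, -0.076], [0, 0, 0.061]]
   [1, [-0.854, 0.073, -0.076], [0, 0, 0.061]]
   [1, [-0.844, 0.154, -0.076], [0, 0, 0.061]]
   [1, [-0.825, 0.233, -0.076], [0, 0, 0.061]]
   [1, [-0.799, 0.31, -0.076], [0, 0, 0.061]]
   [1, [-0.766, 0.385, -0.076], [0, 0, 0.061]]
   [1, [-0.726, 0.456, -0.076], [0, 0, 0.061]]
   [1, [-0.68, 0.523, -0.076], [0, 0, 0.061]]
```

{"fn": "apply_moves", "kwargs": {
  "targets": [
    [1,[-0.67,-0.54,-0.1],[0,0,0.061]],
    [1,[-0.72,-0.47,-0.1],[0,0,0.061]],
    [1,[-0.76,-0.4,-0.1],[0,0,0.061]],
    [1,[-0.79,-0.33,-0.1],[0,0,0.061]],
    [1,[-0.82,-0.25,-0.1],[0,0,0.061]],
    [1,[-0.84,-0.17,-0.1],[0,0,0.061]],
    [1,[-0.85,-0.09,-0.1],[0,0,0.061]],
    [1,[-0.86,-0.01,-0.1],[0,0,0.061]]
  ]
}}

```text
t: 3.05
ee_pos: [355.7, 334.9, 263.1]
orientation: [1.512, 2.754, 0.001]
ft_force: [-0.2, 0.4, 0.4]
width: 87.9
grasp_force: 0.0
```

{"fn": "apply_moves", "kwargs": {
  "targets": [
    [1,[-0.85,0.07,-0.07],[0,0,0.061]],
    [1,[-0.84,0.15,-0.07],[0,0,0.061]],
    [1,[-0.83,0.23,-0.07],[0,0,0.061]],
    [1,[-0.8,0.31,-0.07],[0,0,0.061]],
    [1,[-0.77,0.39,-0.05],[0,0,0.061]],
    [1,[-0.73,0.46,-0.05],[0,0,0.061]],
    [1,[-0.68,0.52,0],[0,0,0.061]],
    [1,[0,0,0],[0,0,0]]
  ]
}}

```text
t: 4.05
ee_pos: [538.3, 95.2, 281.7]
orientation: [2.334, 2.102, 0.0]
ft_force: [-0.7, 0.1, 0.1]
width: 88.1
grasp_force: 0.0
```

```bash
cat > look.py <<'E'
from h import *
import sys
np.set_printoptions(precision=1,suppress=True)
def look(name,items):
    t=tool(); im=P("wrist"); cv2.imwrite(f"pics/{name}.png",im["pixels"])
    print("tool",t[0],"yaw",round(yaw(),3),"t",ctrl.get_obs()["t"])
    for l,z in items:
        for r in ctrl.pinpoint(l,"wrist")[:5]: print(l,np.round(r["xy"],1),round(r["score"],2),"->",atz(im,r["xy"],z,t))
    return im,t
E
python3 - <<'E'
from look import *
look("w1",[("tray_bar",125),("ring0",66),("door_hinge",150),("door_edge",150)])
E
```

```text
tool [538.3  95.2 281.7] yaw -0.103 t 4.1
tray_bar [342.5 181. ] 0.94 -> [556.4  99.9 125. ]
ring0 [386.7 124.4] 0.94 -> [619.  152.3  66. ]
ring0 [387.4 206.8] 0.64 -> [613.3  47.7  66. ]
door_hinge [384.5 128.2] 0.74 -> [600.1 152.5 150. ]
door_hinge [431.1  37.2] 0.69 -> [655.8 240.3 150. ]
door_edge [428.6  36.6] 0.37 -> [653.2 240.9 150. ]
```

View pics/w1.png

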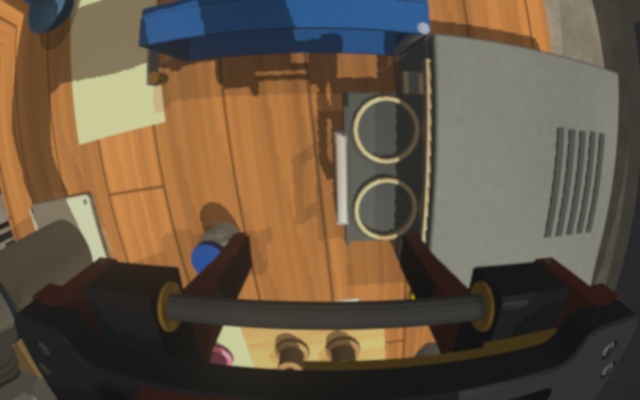

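The wrist view shows the tray with its two front rings at (386,128) and (385,207). The bar runs (341,133)–(343,223), the door is along the top edge, and the kiln top is at the right.

Run:
```python
from look import *
t=tool(); im=P("wrist")
for n,xy,z in [("barL",(340,133),125),("barR",(343,223),125),("kilnfront L",(433,36),160),("kilnfront R",(433,240),160),("kiln back top",(617,72),160),("doorouter free",(142,14),150),("door inner far", (425,26),150)]: print(n,atz(im,xy,z,t))
plan([((555,101,180),-0.07,-0.3)],1)
```

```text
barL [556.1 153.1 125. ]
barR [550.9  56.3 125. ]
kilnfront L [651.2 242.6 160. ]
kilnfront R [641.5  40.4 160. ]
kiln back top [925.4 228.1 160. ]
doorouter free [361.  315.3 150. ]
door inner far [648.  255.4 150. ]
[555.0, 101.0, 180.0] -0.07
   [-0.3, [0.032, 0.122, 0.678], [0, 0, -0.006]]
   [-0.3, [0.031, 0.122, 0.678], [0, 0, -0.006]]
   [-0.3, [0.03, 0.122, 0.678], [0, 0, -0.006]]
```

{"fn": "apply_moves", "kwargs": {
  "targets": [
    [-0.3,[0.05,0.11,0.68],[0,0,-0.03]],
    [-0.3,[0.05,0.11,0.68],[0,0,0]],
    [-0.3,[0.05,0.11,0.68],[0,0,0]],
    [-0.3,[0,0,0],[0,0,0]]
  ]
}}

```text
t: 4.85
ee_pos: [552.0, 104.0, 177.6]
orientation: [-2.277, -2.16, 0.007]
ft_force: [0.3, -0.3, -0.8]
width: 51.5
grasp_force: 0.0
```

Run:
```python
from look import *
im,t=look("w2",[("tray_bar",125),("ring0",66),("door_hinge",150)])
g=np.array([538.3,95.2,281.7])
cv2.imwrite("pics/w2c.png",cv2.resize(im["pixels"][60:300,180:500],None,fx=2.4,fy=2.4,interpolation=cv2.INTER_CUBIC))
```

```text
tool [552.  104.  177.6] yaw -0.053 t 4.9
tray_bar [332.8 223.7] 0.78 -> [556.3 100.5 125. ]
ring0 [399.3 145.9] 0.97 -> [619.3 149.2  66. ]
ring0 [388.9 252.1] 0.62 -> [610.2  46.4  66. ]
door_hinge [476.   20.6] 0.82 -> [656.6 242.3 150. ]
```

View pics/w2c.png

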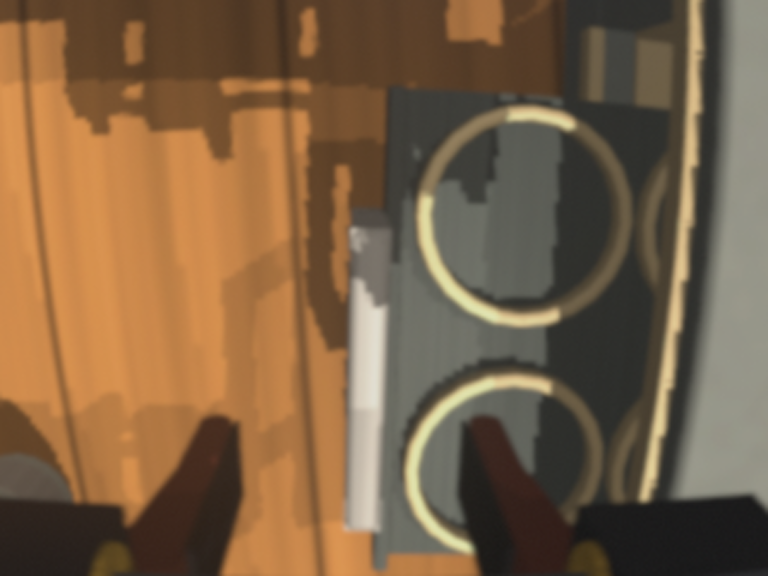

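Here the bar's ends are at about (370,212) and (362,530) in the crop, with the fingers still wide either side. The two views agree that the bar is at (556,100,125), so I descend and pinch it.

{"fn": "apply_moves", "kwargs": {
  "targets": [
    [-0.3,[-0.03,0.04,0.5],[0,0,0]],
    [-0.3,[-0.03,0.04,0.5],[0,0,0]],
    [-0.3,[0,0,0.5],[0,0,0]],
    [-0.3,[0,0,0],[0,0,0]],
    [-1,[0,0,0],[0,0,0]],
    [-1,[0,0,0],[0,0,0]],
    [-1,[0,0,0],[0,0,0]],
    [-1,[0,0,0],[0,0,0]]
  ]
}}

```text
t: 6.05
ee_pos: [558.4, 100.4, 106.0]
orientation: [2.281, 2.159, 0.002]
ft_force: [-1.7, -0.5, 7.5]
width: 11.9
grasp_force: 30.0
```

{"fn": "apply_moves", "kwargs": {
  "targets": [
    [-1,[0,-0.3,0],[0,0,0]],
    [-1,[0,-0.4,0],[0,0,0]],
    [-1,[0,-0.4,0],[0,0,0]],
    [-1,[0,-0.4,0],[0,0,0]],
    [-1,[0,-0.4,0],[0,0,0]],
    [-1,[0,-0.2,0],[0,0,0]],
    [-1,[0,-0.1,0],[0,0,0]],
    [-1,[0,0,0],[0,0,0]]
  ]
}}

```text
t: 7.05
ee_pos: [448.6, 108.5, 106.0]
orientation: [-2.282, -2.158, -0.008]
ft_force: [-0.5, 14.8, 8.7]
width: 11.6
grasp_force: 30.0
```

{"fn": "apply_moves", "kwargs": {
  "targets": [
    [-1,[0.03,-0.1,0],[0,0,0]],
    [-1,[0.01,-0.06,0],[0,0,0]],
    [-1,[0,-0.06,0],[0,0,0]],
    [-1,[0,0,0],[0,0,0]]
  ]
}}

```text
t: 7.55
ee_pos: [437.8, 109.4, 106.0]
orientation: [2.28, 2.159, 0.005]
ft_force: [0.3, 1.7, 10.8]
width: 11.9
grasp_force: 30.0
```

{"fn": "apply_moves", "kwargs": {
  "targets": [
    [-1,[0,-0.04,0],[0,0,0]],
    [-1,[0,-0.04,0],[0,0,0]],
    [-1,[0,-0.04,0],[0,0,0]],
    [-1,[0,0,0],[0,0,0]]
  ]
}}

```text
t: 8.05
ee_pos: [437.5, 109.5, 106.1]
orientation: [2.274, 2.155, 0.018]
ft_force: [21.1, -6.1, -13.5]
width: 12.1
grasp_force: 30.0
```

{"fn": "apply_moves", "kwargs": {
  "targets": [
    [-1,[0,0.1,0],[0,0,0]],
    [-0.2,[0,0,0],[0,0,0]],
    [-0.2,[0,0,0],[0,0,0]],
    [-0.2,[0,0,0],[0,0,0]],
    [-0.2,[0,0,-0.6],[0,0,0]],
    [-0.2,[0,0,-1],[0,0,0]],
    [-0.2,[0,0.5,-1],[0,0,0]],
    [-0.2,[0,0,0],[0,0,0]]
  ]
}}

```text
t: 9.05
ee_pos: [464.5, 108.0, 238.4]
orientation: [2.278, 2.157, 0.011]
ft_force: [-0.6, 0.3, 0.2]
width: 34.9
grasp_force: 0.0
```

Run:
```python
from look import *
print(ctrl.get_obs()["ft_force"])
im,t=look("w3",[("tray_bar",125),("ring0",66),("door_hinge",150),("jar",0)])
```

```text
[-0.6  0.3  0.2]
tool [464.5 108.  238.4] yaw -0.054 t 9.1
tray_bar [294.5 197.2] 0.89 -> [436.6 110.4 125. ]
tray_bar [353.2 139.1] 0.35 -> [492.3 160.6 125. ]
ring0 [352.  225.8] 0.9 -> [493.3  57.6  66. ]
ring0 [354.5 136.3] 0.88 -> [499.4 159.1  66. ]
ring0 [433.  141.4] 0.6 -> [588.3 151.3  66. ]
ring0 [421.  229.1] 0.58 -> [576.3  47.8  66. ]
door_hinge [521.4  52.6] 0.9 -> [652.1 243.8 150. ]
jar [261.1 252.9] 0.64 -> [367.8  -1.6   0. ]
```

{"fn": "apply_moves", "kwargs": {
  "targets": [
    [1,[-0.5,0.9,-0.3],[0,0,0]],
    [1,[-0.5,0.9,-0.3],[0,0,0]],
    [1,[0,0,0],[0,0,0]]
  ]
}}

```text
t: 9.68
ee_pos: [550.3, 51.3, 264.2]
orientation: [2.283, 2.158, 0.0]
ft_force: [-0.9, 0.1, -0.9]
width: 61.7
grasp_force: 0.0
```

Run:
```python
from look import *
print(ctrl.get_obs()["ft_force"])
im,t=look("w4",[("tray_bar",125),("ring0",66),("door_hinge",150),("jar",0)])
```

```text
[-0.9  0.1 -0.9]
tool [550.3  51.3 264.2] yaw -0.056 t 9.725
tray_bar [211.  140.1] 0.85 -> [437.6 111.2 125. ]
tray_bar [276.3 177.9] 0.45 -> [501.8  67.6 125. ]
ring0 [274.1  94.1] 0.93 -> [496.7 155.1  66. ]
ring0 [278.3 179.1] 0.89 -> [494.   54.7  66. ]
ring0 [347.6 182.4] 0.89 -> [576.   45.9  66. ]
ring0 [354.7  95. ] 0.85 -> [588.7 148.2  66. ]
ring0 [391.1 138.3] 0.46 -> [629.4  96.4  66. ]
jar [206.9 212.9] 0.7 -> [367.3  -2.5   0. ]
jar [322.8 337.8] 0.17 -> [ 529.2 -243.1    0. ]
```

View pics/w4.png

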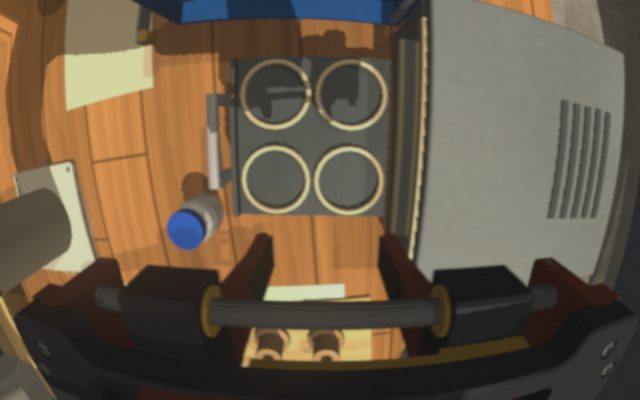

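All four empty collars show in this view, at (275,94), (278,179), (348,182) and (355,95). The bar is at (212,140), the jar at (190,225) and tubes at (270,343) and (325,343). The rings, bar and pull direction agree on a tray centre of (538.5,102.6) and a yaw of about -0.08. Next I look over the board.

Run:
```python
from look import *
plan([((470,-265,250),1.49)],1)
```

```text
[470.0, -265.0, 250.0] 1.49
   [1, [-0.715, -0.132, 0.03], [0, 0, -0.109]]
   [1, [-0.682, -0.252, 0.03], [0, 0, -0.109]]
   [1, [-0.629, -0.365, 0.03], [0, 0, -0.109]]
   [1, [-0.558, -0.467, 0.03], [0, 0, -0.109]]
   [1, [-0.47, -0.555, 0.03], [0, 0, -0.109]]
   [1, [-0.368, -0.627, 0.03], [0, 0, -0.109]]
   [1, [-0.256, -0.681, 0.03], [0, 0, -0.109]]
   [1, [-0.136, -0.715, 0.03], [0, 0, -0.109]]
   [1, [-0.012, -0.727, 0.03], [0, 0, -0.109]]
```

{"fn": "apply_moves", "kwargs": {
  "targets": [
    [1,[-0.72,-0.13,0.03],[0,0,-0.109]],
    [1,[-0.68,-0.25,0.03],[0,0,-0.109]],
    [1,[-0.63,-0.37,0.03],[0,0,-0.109]],
    [1,[-0.56,-0.47,0.03],[0,0,-0.109]],
    [1,[-0.47,-0.56,0.03],[0,0,-0.109]],
    [1,[-0.37,-0.63,0.03],[0,0,-0.109]],
    [1,[-0.26,-0.68,0.03],[0,0,-0.109]],
    [1,[-0.14,-0.72,0.03],[0,0,-0.109]]
  ]
}}

```text
t: 10.92
ee_pos: [478.7, -231.2, 252.4]
orientation: [-0.389, -3.117, -0.001]
ft_force: [-0.2, 0.6, -0.1]
width: 87.6
grasp_force: 0.0
```

{"fn": "apply_moves", "kwargs": {
  "targets": [
    [0.5,[-0.01,-0.73,0.03],[0,0,-0.109]],
    [0.5,[0,0,0],[0,0,0]]
  ]
}}

```text
t: 11.18
ee_pos: [469.9, -267.3, 250.7]
orientation: [-0.134, -3.138, -0.0]
ft_force: [-0.1, 0.2, -0.4]
width: 71.3
grasp_force: 0.0
```

Run:
```python
from look import *
print(ctrl.get_obs()["qpos"])
im,t=look("w5",[("tube0",6),("board",0)])
for r in ctrl.masks_of("tube0","wrist"):
    ys,xs=np.nonzero(r["region"]); print(round(r["score"],2),r["bbox"],np.median(im["pixels"][ys,xs],axis=0))
```

```text
[-0.5  0.3  1.8 -0.   1.1 -2. ]
tool [ 469.9 -267.3  250.7] yaw 1.483 t 11.225
tube0 [351.4 217.8] 0.9 -> [ 534.5 -238.2    6. ]
tube0 [325.8  33.8] 0.9 -> [ 283.9 -252.6    6. ]
tube0 [282.9 153.2] 0.89 -> [ 437.3 -322.4    6. ]
tube0 [347.7 148.7] 0.67 -> [ 438.8 -236.9    6. ]
board [318.8 187.2] 0.8 -> [ 488.8 -279.5    0. ]
0.85 [301.1, 8.1, 350.0, 59.7] [126. 118. 179.]
0.8 [325.2, 197.4, 374.5, 251.8] [ 73. 111. 141.]
0.72 [257.7, 128.6, 303.8, 178.0] [ 79. 120. 152.]
0.7 [325.4, 125.0, 373.2, 173.7] [ 72. 109. 139.]
```

View pics/w5.png

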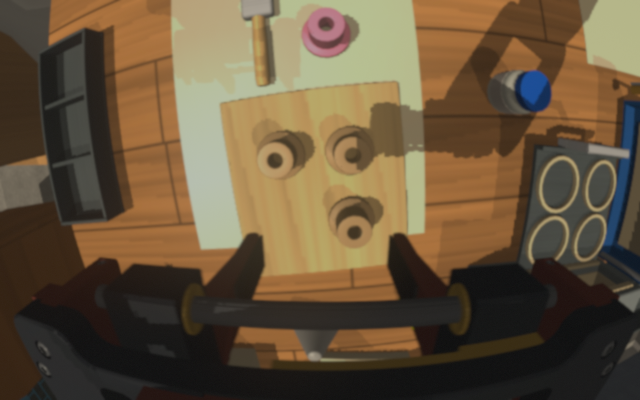

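Candidates in this view: brown at (281,155), (350,150) and (352,222), all standing on the plywood board, plus pink at (326,35), which is off the board. The three brown ones fit the light-brown tubes on the board, and their median colour matches too. The pink one is a look-alike. I move over the left one to confirm it from close by.

Run:
```python
from look import *
im=P("wrist");t=tool()
for xy in [(276,160),(352,156),(354,232)]: print(atz(im,xy,61,t))
# height check: C underside across top+wrist bores
cv2.imwrite("pics/w5c.png",cv2.resize(im["pixels"][80:260,210:420],None,fx=3,fy=3,interpolation=cv2.INTER_CUBIC))
plan([((437,-321,115),None)],0.5)
```

```text
[ 439.8 -321.3   61. ]
[ 442.7 -234.2   61. ]
[ 535.4 -237.3   61. ]
[437.0, -321.0, 115.0] 1.487
   [0.5, [0.146, -0.291, 0.681], [0, 0, 0.0]]
   [0.5, [0.146, -0.291, 0.681], [0, 0, 0.0]]
   [0.5, [0.146, -0.291, 0.681], [0, 0, 0.0]]
   [0.5, [0.146, -0.291, 0.681], [0, 0, 0.0]]
```

View pics/w5c.png

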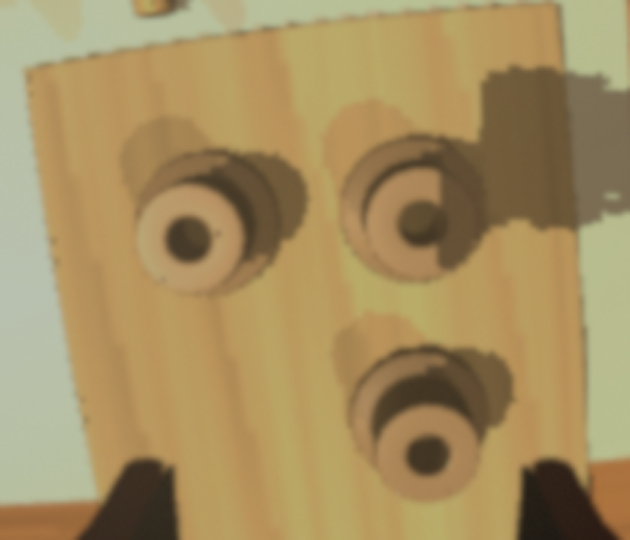

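The crop shows three light-brown tubes with feet, their bores at (188,238), (422,222) and (428,455), all on the plywood. I move above the left one and re-measure.

{"fn": "apply_moves", "kwargs": {
  "targets": [
    [0.5,[0.13,-0.29,0.68],[0,0,0]],
    [0.5,[0.13,-0.29,0.68],[0,0,0]],
    [0.5,[0.13,-0.29,0.68],[0,0,0]],
    [0.5,[0.13,-0.3,0.68],[0,0,0]],
    [0.5,[0,0,0],[0,0,0]]
  ]
}}

```text
t: 12.05
ee_pos: [438.7, -321.4, 113.2]
orientation: [-0.133, -3.135, -0.005]
ft_force: [0.5, -0.1, -0.6]
width: 65.7
grasp_force: 0.0
```

```bash
cat >> look.py <<'E'
def bore(im,t,p0,zt=61,half=45):
    """darkest blob near the predicted bore -> world xy at top height"""
    H=np.array(im["hand_eye"]);K=np.array(im["camera_matrix"])
    c=np.linalg.inv(H)@np.r_[R.from_rotvec(t[1]).as_matrix().T@(np.array([*p0,zt])-t[0]),1]
    th=np.arctan2(np.hypot(c[0],c[1]),c[2]); r=np.hypot(c[0],c[1])
    return K[0,2]+K[0,0]*th*c[0]/r, K[1,2]+K[1,1]*th*c[1]/r
E
python3 - <<'E'
from look import *
im,t=look("w6",[("tube0",6)])
for p in [(438,-322.5),(440.5,-235.5),(534.5,-238.5)]: print(p,np.round(bore(im,t,p),1))
cv2.imwrite("pics/w6c.png",cv2.resize(im["pixels"][100:340,190:510],None,fx=2.4,fy=2.4,interpolation=cv2.INTER_CUBIC))
E
```

```text
tool [ 438.7 -321.4  113.2] yaw 1.486 t 12.1
tube0 [388.8  28.6] 0.89 -> [ 287.  -254.8    6. ]
tube0 [323.5 202.8] 0.63 -> [ 438.8 -324.5    6. ]
tube0 [415.9 192.5] 0.59 -> [ 436.2 -239.1    6. ]
(438, -322.5) [325.8 222.1]
(440.5, -235.5) [440.2 215.2]
(534.5, -238.5) [429.9 316. ]
```

View pics/w6c.png

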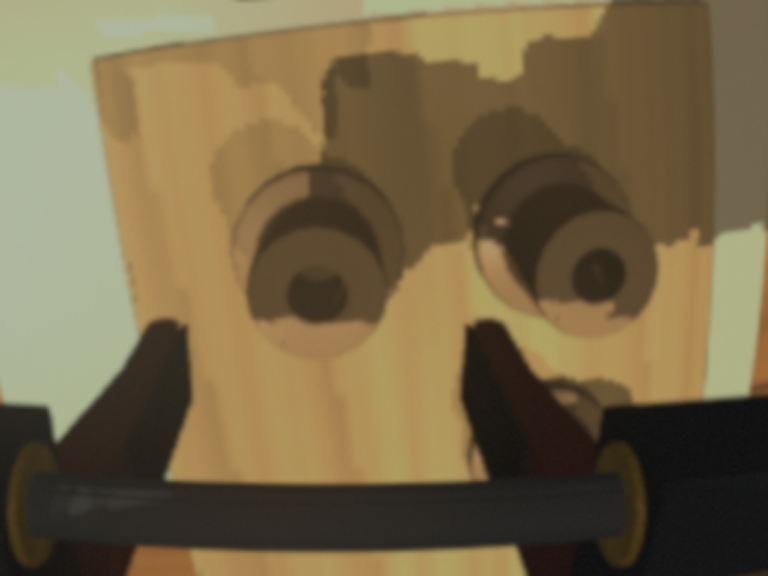

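The bore of the left tube is at (317,294) in the crop, which gives (438,-325) at the 61 mm top, in agreement with the previous view. I grasp it.

{"fn": "apply_moves", "kwargs": {
  "targets": [
    [0.5,[0.01,-0.07,0.6],[0,0,0]],
    [0.5,[0,0,0.6],[0,0,0]],
    [0.5,[0,0,0.58],[0,0,0]],
    [0.5,[0,0,0],[0,0,0]],
    [-1,[0,0,0],[0,0,0]],
    [-1,[0,0,0],[0,0,0]],
    [-1,[0,0,0],[0,0,0]],
    [-1,[0,0,0],[0,0,0]]
  ]
}}

```text
t: 13.15
ee_pos: [440.0, -326.3, 27.6]
orientation: [0.132, 3.137, -0.001]
ft_force: [0.3, 3.1, 8.6]
width: 43.5
grasp_force: 30.0
```

Run:
```python
from look import *
plan([((438,-325,175),None,-1),((491.6,56.2,175),1.49),((491.6,56.2,90),1.49,-1,30)],-1)
```

```text
[438.0, -325.0, 175.0] 1.487
   [-1, [0.011, 0.006, -0.737], [0, 0, 0.0]]
   [-1, [0.011, 0.006, -0.737], [0, 0, 0.0]]
   [-1, [0.011, 0.006, -0.737], [0, 0, 0.0]]
   [-1, [0.011, 0.006, -0.737], [0, 0, 0.0]]
[491.6, 56.2, 175.0] 1.49
   [-1, [-0.047, 0.854, 0.0], [0, 0, 0.0]]
   [-1, [-0.048, 0.854, 0.0], [0, 0, 0.0]]
   [-1, [-0.048, 0.854, 0.0], [0, 0, 0.0]]
   [-1, [-0.048, 0.854, 0.0], [0, 0, 0.0]]
   [-1, [-0.049, 0.854, 0.0], [0, 0, 0.0]]
   [-1, [-0.049, 0.854, 0.0], [0, 0, 0.0]]
   [-1, [-0.049, 0.854, 0.0], [0, 0, 0.0]]
   [-1, [-0.05, 0.854, 0.0], [0, 0, 0.0]]
   [-1, [-0.05, 0.854, 0.0], [0, 0, 0.0]]
[491.6, 56.2, 90.0] 1.49
   [-1, [0.0, 0.0, 0.567], [0, 0, 0.0]]
   [-1, [0.0, 0.0, 0.567], [0, 0, 0.0]]
   [-1, [0.0, 0.0, 0.567], [0, 0, 0.0]]
```

{"fn": "apply_moves", "kwargs": {
  "targets": [
    [-1,[0,0,-0.5],[0,0,0]],
    [-1,[0,0,-0.9],[0,0,0]],
    [-1,[0,0,-0.9],[0,0,0]],
    [-1,[0,0.4,-0.7],[0,0,0]],
    [-1,[-0.05,0.85,0],[0,0,0]],
    [-1,[-0.05,0.85,0],[0,0,0]],
    [-1,[-0.05,0.85,0],[0,0,0]],
    [-1,[-0.05,0.85,0],[0,0,0]]
  ]
}}

```text
t: 14.15
ee_pos: [465.1, -136.5, 176.6]
orientation: [0.133, 3.138, -0.0]
ft_force: [0.4, 0.2, -3.0]
width: 43.5
grasp_force: 30.0
```

{"fn": "apply_moves", "kwargs": {
  "targets": [
    [-1,[-0.05,0.85,0],[0,0,0]],
    [-1,[-0.05,0.85,0],[0,0,0]],
    [-1,[-0.05,0.85,0],[0,0,0]],
    [-1,[-0.05,0.85,0],[0,0,0]],
    [-1,[-0.05,0.5,0],[0,0,0]],
    [-1,[0,0,0],[0,0,0]]
  ]
}}

```text
t: 14.9
ee_pos: [494.1, 56.8, 176.5]
orientation: [0.128, 3.138, 0.0]
ft_force: [0.4, -0.2, -2.6]
width: 43.9
grasp_force: 30.0
```

Run:
```python
from look import *
im,t=look("w7",[("ring0",66),("tray_bar",125)])
print(ctrl.get_obs()["width"],ctrl.get_obs()["grasp_force"])
plan([((491.6,56.2,120),1.49,-1,30)],-1)
```

```text
tool [494.1  56.8 176.5] yaw 1.489 t 14.95
ring0 [327.3 196.7] 0.81 -> [490.2  57.2  66. ]
ring0 [423.5 279.4] 0.73 -> [586.8 150.2  66. ]
ring0 [430.8 192.5] 0.62 -> [493.7 154.4  66. ]
ring0 [112.5 235.9] 0.41 -> [ 515.5 -189.    66. ]
tray_bar [396.1 139.7] 0.68 -> [437.4 108.9 125. ]
43.62749095330325 29.99950110912323
[491.6, 56.2, 120.0] 1.49
   [-1, [0.022, 0.011, 0.562], [0, 0, -0.001]]
   [-1, [0.022, 0.012, 0.562], [0, 0, -0.001]]
```

View pics/w7.png

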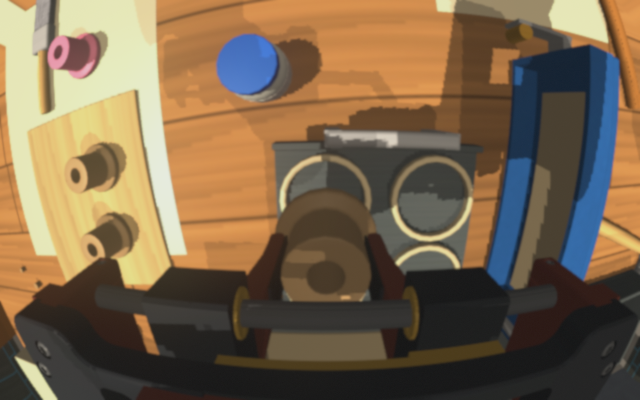

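The held tube is at (325,240) with its bore at (325,274), just before ring1 at (326,195). The bar is at (395,140) and the other tubes are on the board at left. I check how far the tube sits off-centre in the hand.

Run:
```python
from look import *
im=P("wrist");t=tool()
print(t[0],atz(im,(325,274),t[0][2]+33.4,t),bore(im,t,t[0][:2],t[0][2]+33.4))
# top rim ellipse ~ (281..371) at z=76: center
print(atz(im,(326,200),76,t))
cv2.imwrite("pics/w8c.png",cv2.resize(im["pixels"][120:340,220:500],None,fx=2.8,fy=2.7,interpolation=cv2.INTER_CUBIC))
```

```text
[493.7  54.7 176.2] [488.4  53.4 209.6] (np.float64(328.70456551398104), np.float64(283.42179017384))
[489.9  53.9  76. ]
```

View pics/w8c.png

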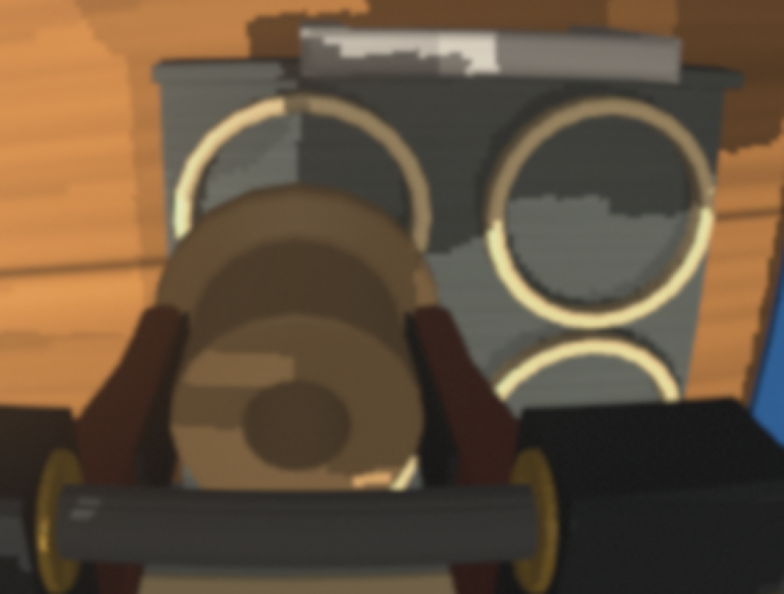

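{"fn": "apply_moves", "kwargs": {
  "targets": [
    [-1,[0,0.02,0.5],[0,0,0]],
    [-1,[0,0,0.5],[0,0,0]],
    [-1,[0,0,0.4],[0,0,0]],
    [-1,[0,0,0.2],[0,0,0]],
    [-1,[0,0,0.1],[0,0,0]],
    [-1,[0,0,0],[0,0,0]]
  ]
}}

```text
t: 15.85
ee_pos: [494.3, 56.3, 91.4]
orientation: [0.132, 3.139, -0.0]
ft_force: [-0.3, 0.4, -1.1]
width: 43.5
grasp_force: 30.0
```

{"fn": "apply_moves", "kwargs": {
  "targets": [
    [-1,[0,0,0.06],[0,0,0]],
    [-1,[0,0,0],[0,0,0]]
  ]
}}

```text
t: 16.1
ee_pos: [494.3, 56.6, 88.4]
orientation: [0.132, 3.138, 0.0]
ft_force: [-0.9, -0.5, -2.1]
width: 43.5
grasp_force: 30.0
```

{"fn": "apply_moves", "kwargs": {
  "targets": [
    [0.5,[0,0,0],[0,0,0]],
    [0.5,[0,0,0],[0,0,0]],
    [0.5,[0,0,0],[0,0,0]],
    [0.5,[0,0,-0.6],[0,0,0]],
    [0.5,[0,0,-0.8],[0,0,0]],
    [0.5,[0,0,-0.8],[0,0,0]],
    [0.5,[0,0,0],[0,0,0]]
  ]
}}

```text
t: 16.98
ee_pos: [496.2, 56.7, 201.1]
orientation: [0.132, 3.133, 0.001]
ft_force: [0.1, -0.4, -0.0]
width: 66.1
grasp_force: 0.0
```

Run:
```python
from look import *
im,t=look("w9",[("ring0",66),("tube0",66)])
print(ctrl.get_obs()["width"])
cv2.imwrite("pics/w9c.png",cv2.resize(im["pixels"][60:360,120:520],None,fx=2,fy=2,interpolation=cv2.INTER_CUBIC))
plan([((441,-236,150),1.49)],.5)
```

```text
tool [496.2  56.7 201.1] yaw 1.487 t 17.025
ring0 [326.4 186.4] 0.91 -> [489.1  56.8  66. ]
ring0 [325.8 266.1] 0.83 -> [576.4  49.   66. ]
ring0 [419.4 262.7] 0.81 -> [583.1 152.3  66. ]
ring0 [422.8 189.5] 0.62 -> [499.9 154.2  66. ]
tube0 [112.  161.3] 0.88 -> [ 436.3 -184.2   66. ]
tube0 [124.8 228.9] 0.71 -> [ 518.3 -187.7   66. ]
tube0 [95.4 56.3] 0.67 -> [ 309.6 -193.6   66. ]
tube0 [323.4 185.8] 0.6 -> [488.3  54.   66. ]
65.75311222955716
[441.0, -236.0, 150.0] 1.49
   [0.5, [0.079, -0.845, 0.135], [0, 0, 0.0]]
   [0.5, [0.079, -0.845, 0.135], [0, 0, 0.0]]
   [0.5, [0.08, -0.845, 0.135], [0, 0, 0.0]]
   [0.5, [0.08, -0.845, 0.135], [0, 0, 0.0]]
   [0.5, [0.081, -0.845, 0.135], [0, 0, 0.0]]
   [0.5, [0.081, -0.845, 0.135], [0, 0, 0.0]]
   [0.5, [0.081, -0.845, 0.135], [0, 0, 0.0]]
```

View pics/w9c.png

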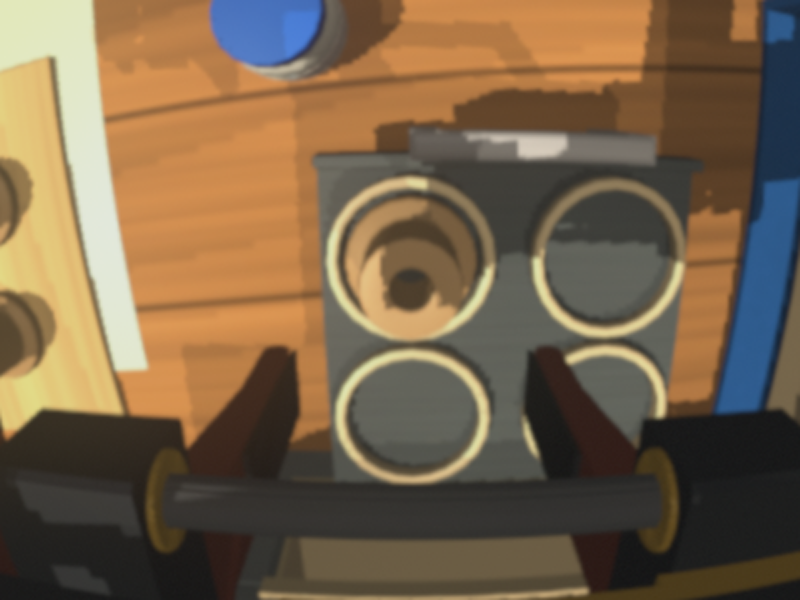

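The crop shows the first tube upright inside ring1, with its bore at (410,290), and the other three rings empty. Next is the middle tube.

{"fn": "apply_moves", "kwargs": {
  "targets": [
    [0.5,[0.08,-0.85,0.15],[0,0,0]],
    [0.5,[0.08,-0.85,0.15],[0,0,0]],
    [0.5,[0.08,-0.85,0.15],[0,0,0]],
    [0.5,[0.08,-0.85,0.15],[0,0,0]],
    [0.5,[0.08,-0.85,0.2],[0,0,0]],
    [0.5,[0.08,-0.85,0.3],[0,0,0]],
    [0.5,[0.08,-0.82,0.5],[0,0,0]],
    [0.5,[0,0,0],[0,0,0]]
  ]
}}

```text
t: 18.12
ee_pos: [439.0, -237.0, 115.2]
orientation: [-0.137, -3.134, -0.004]
ft_force: [0.7, -0.2, 0.0]
width: 65.8
grasp_force: 0.0
```

```bash
cat >> look.py <<'E'
def findbore(im,t,p0,zt,rad=20):
    u,v=np.round(bore(im,t,p0,zt)).astype(int); g=cv2.GaussianBlur(cv2.cvtColor(im["pixels"],cv2.COLOR_BGR2GRAY),(9,9),0).astype(float)
    w=g[v-rad:v+rad,u-rad:u+rad]; m=(w<w.min()+10).astype(np.uint8)
    n,lab,st,ce=cv2.connectedComponentsWithStats(m); y,x=np.unravel_index(w.argmin(),w.shape); i=lab[y,x]
    xy=ce[i]+[u-rad,v-rad]; print("bore px",xy,"pred",(u,v),"area",st[i,4],"->",atz(im,xy,zt,t))
def tubeinfo(im,t,p0,zb):
    for r in ctrl.masks_of("tube0","wrist"):
        b=r["bbox"]; ys,xs=np.nonzero(r["region"]); q=atz(im,((b[0]+b[2])/2,(b[1]+b[3])/2),zb+28,t)
        if np.hypot(*(q[:2]-p0))<70: print("mask",round(r["score"],2),np.round(b),np.median(im["pixels"][ys,xs],axis=0),"~",q)
    findbore(im,t,p0,zb+55)
E
python3 - <<'E'
from look import *
im,t=look("w10",[("tube0",6)])
tubeinfo(im,t,(440.5,-235.5),6)
E
```

```text
tool [ 439.  -237.   115.2] yaw 1.484 t 18.175
tube0 [327.3 201.7] 0.95 -> [ 438.8 -236.7    6. ]
tube0 [295.5  30.5] 0.93 -> [ 283.3 -250.9    6. ]
tube0 [332.3 289.2] 0.9 -> [ 530.9 -239.4    6. ]
tube0 [606.5 240.3] 0.89 -> [525.6 137.3   6. ]
tube0 [631.4 291.7] 0.6 -> [640.3 263.4   6. ]
mask 0.8 [293. 170. 363. 246.] [48. 73. 93.] ~ [ 436.7 -235.9   34. ]
bore px [330.3 223.3] pred (np.int64(330), np.int64(224)) area 297 -> [ 440.1 -235.    61. ]
```

{"fn": "apply_moves", "kwargs": {
  "targets": [
    [0.5,[0.01,0.02,0.6],[0,0,0]],
    [0.5,[0,0,0.6],[0,0,0]],
    [0.5,[0,0,0.6],[0,0,0]],
    [0.5,[0,0,0],[0,0,0]],
    [-1,[0,0,0],[0,0,0]],
    [-1,[0,0,0],[0,0,0]],
    [-1,[0,0,0],[0,0,0]],
    [-1,[0,0,0],[0,0,0]]
  ]
}}

```text
t: 19.27
ee_pos: [441.7, -235.2, 29.3]
orientation: [0.132, 3.137, -0.001]
ft_force: [0.1, 3.1, 7.6]
width: 43.4
grasp_force: 30.0
```

Run:
```python
from look import *
p=tool()[0]
plan([((p[0],p[1],180),None,-1),((580,48.5,180),1.49)],-1)
```

```text
[441.7, -235.2, 180.0] 1.487
   [-1, [0.0, 0.0, -0.753], [0, 0, 0.0]]
   [-1, [0.0, 0.0, -0.753], [0, 0, 0.0]]
   [-1, [0.0, 0.0, -0.753], [0, 0, 0.0]]
   [-1, [0.0, 0.0, -0.753], [0, 0, 0.0]]
[580.0, 48.5, 180.0] 1.49
   [-1, [-0.285, 0.736, 0.0], [0, 0, 0.0]]
   [-1, [-0.285, 0.736, 0.0], [0, 0, 0.0]]
   [-1, [-0.285, 0.736, 0.0], [0, 0, 0.0]]
   [-1, [-0.286, 0.735, 0.0], [0, 0, 0.0]]
   [-1, [-0.286, 0.735, 0.0], [0, 0, 0.0]]
   [-1, [-0.286, 0.735, 0.0], [0, 0, 0.0]]
   [-1, [-0.287, 0.735, 0.0], [0, 0, 0.0]]
   [-1, [-0.287, 0.735, 0.0], [0, 0, 0.0]]
```

{"fn": "apply_moves", "kwargs": {
  "targets": [
    [-1,[0,0,-0.5],[0,0,0]],
    [-1,[0,0,-0.9],[0,0,0]],
    [-1,[0,0,-0.9],[0,0,0]],
    [-1,[0,0,-0.8],[0,0,0]],
    [-1,[-0.29,0.74,0],[0,0,0]],
    [-1,[-0.29,0.74,0],[0,0,0]],
    [-1,[-0.29,0.74,0],[0,0,0]],
    [-1,[-0.29,0.74,0],[0,0,0]]
  ]
}}

```text
t: 20.27
ee_pos: [511.4, -91.3, 183.6]
orientation: [0.132, 3.138, -0.0]
ft_force: [0.7, 0.3, -1.4]
width: 43.6
grasp_force: 30.0
```

{"fn": "apply_moves", "kwargs": {
  "targets": [
    [-1,[-0.29,0.74,0],[0,0,0]],
    [-1,[-0.29,0.74,0],[0,0,0]],
    [-1,[-0.29,0.74,0],[0,0,0]],
    [-1,[-0.29,0.74,0],[0,0,0]],
    [-1,[0,0,0],[0,0,0]]
  ]
}}

```text
t: 20.9
ee_pos: [582.1, 52.2, 183.4]
orientation: [0.127, 3.138, 0.0]
ft_force: [-0.4, -0.9, -2.4]
width: 43.7
grasp_force: 30.0
```

Run:
```python
from look import *
im,t=look("w11",[("ring0",66),("tray_bar",125)])
findbore(im,t,(t[0][0]-2.5,t[0][1]-.5),t[0][2]+31.7)
```

```text
tool [582.1  52.2 183.4] yaw 1.489 t 20.95
ring0 [322.6 196.5] 0.67 -> [579.6  48.2  66. ]
ring0 [427.8 188.6] 0.65 -> [579.6 149.1  66. ]
ring0 [ 85.7 140.5] 0.54 -> [ 492.2 -211.    66. ]
tray_bar [393.5  20.3] 0.65 -> [438.1 110.7 125. ]
bore px [326.1 275.4] pred (np.int64(327), np.int64(277)) area 897 -> [578.6  51.2 215.1]
```

{"fn": "apply_moves", "kwargs": {
  "targets": [
    [-1,[0.03,-0.06,0.4],[0,0,0]],
    [-1,[0,0,0.5],[0,0,0]],
    [-1,[0,0,0.4],[0,0,0]],
    [-1,[0,0,0.3],[0,0,0]],
    [-1,[0,0,0.12],[0,0,0]],
    [-1,[0,0,0.08],[0,0,0]],
    [-1,[0,0,0],[0,0,0]]
  ]
}}

```text
t: 21.92
ee_pos: [579.8, 47.3, 93.4]
orientation: [0.132, 3.139, -0.0]
ft_force: [0.0, 0.4, -2.1]
width: 43.7
grasp_force: 30.0
```

{"fn": "apply_moves", "kwargs": {
  "targets": [
    [-1,[0,0.02,0.03],[0,0,0]],
    [-1,[0,0,0.03],[0,0,0]],
    [-1,[0,0,0],[0,0,0]],
    [0.5,[0,0,0],[0,0,0]],
    [0.5,[0,0,0],[0,0,0]],
    [0.5,[0,0,0],[0,0,0]],
    [0.5,[0,0,-0.6],[0,0,0]],
    [0.5,[0,0,-0.8],[0,0,0]]
  ]
}}

```text
t: 22.92
ee_pos: [578.9, 48.3, 160.0]
orientation: [-0.132, -3.136, 0.0]
ft_force: [1.1, 1.0, 0.0]
width: 66.1
grasp_force: 0.0
```

{"fn": "apply_moves", "kwargs": {
  "targets": [
    [0.5,[0,0,-0.8],[0,0,0]],
    [0.5,[0.1,-0.6,0],[0,0,0]],
    [0.5,[0.1,-0.8,0],[0,0,0]],
    [0.5,[0,0,0],[0,0,0]]
  ]
}}

```text
t: 23.42
ee_pos: [563.4, -22.4, 200.4]
orientation: [0.136, 3.139, -0.0]
ft_force: [-0.5, -1.0, -0.5]
width: 65.7
grasp_force: 0.0
```

Run:
```python
from look import *
im,t=look("w12",[("ring0",66),("tube0",66)])
tubeinfo(im,t,(577,48),66); tubeinfo(im,t,(491.5,56),66)
plan([((534,-239,115),1.49)],.5,49)
```

```text
tool [563.4 -22.4 200.4] yaw 1.485 t 23.475
ring0 [402.5 117.5] 0.74 -> [493.4  56.2  66. ]
ring0 [488.  199.5] 0.71 -> [583.3 152.   66. ]
ring0 [490.3 120.6] 0.65 -> [498.1 153.1  66. ]
tube0 [399.5 202.4] 0.81 -> [577.9  49.8  66. ]
tube0 [154.7 176.6] 0.6 -> [ 526.9 -205.8   66. ]
tube0 [402.7 112.5] 0.59 -> [488.5  56.7  66. ]
mask 0.9 [366. 171. 434. 244.] [ 64.  94. 120.] ~ [573.9  44.1  94. ]
bore px [394.6 237.7] pred (np.int64(412), np.int64(220)) area 24 -> [591.9  32.7 121. ]
mask 0.59 [370.  82. 443. 149.] [ 67.  97. 122.] ~ [491.2  52.9  94. ]
bore px [416.3 119.4] pred (np.int64(419), np.int64(116)) area 141 -> [494.1  53.7 121. ]
[534.0, -239.0, 115.0] 1.49
   [0.5, [0.047, -0.884, 0.34], [0, 0, 0.0]]
   [0.5, [0.048, -0.884, 0.34], [0, 0, 0.0]]
   [0.5, [0.048, -0.884, 0.34], [0, 0, 0.0]]
   [0.5, [0.048, -0.884, 0.34], [0, 0, 0.0]]
   [0.5, [0.049, -0.884, 0.34], [0, 0, 0.0]]
```

{"fn": "apply_moves", "kwargs": {
  "targets": [
    [0.5,[0.05,-0.88,0.3],[0,0,0]],
    [0.5,[0.05,-0.88,0.3],[0,0,0]],
    [0.5,[0.05,-0.88,0.3],[0,0,0]],
    [0.5,[0.05,-0.88,0.4],[0,0,0]],
    [0.5,[0.05,-0.88,0.4],[0,0,0]],
    [0.5,[0,0,0],[0,0,0]]
  ]
}}

```text
t: 24.42
ee_pos: [532.1, -240.1, 113.5]
orientation: [-0.136, -3.136, -0.001]
ft_force: [0.8, -0.9, 0.2]
width: 66.1
grasp_force: 0.0
```

Run:
```python
from look import *
im,t=look("w13",[("tube0",6)])
tubeinfo(im,t,(533,-239),6)
```

```text
tool [ 532.1 -240.1  113.5] yaw 1.485 t 24.475
tube0 [619.8 150.2] 0.87 -> [495.7 133.2   6. ]
tube0 [601.7 234.6] 0.76 -> [607.  116.3   6. ]
tube0 [325.7 205.1] 0.57 -> [ 534.8 -241.6    6. ]
mask 0.83 [292. 172. 364. 252.] [49. 75. 95.] ~ [ 532.6 -239.2   34. ]
bore px [329.9 225.1] pred (np.int64(329), np.int64(224)) area 306 -> [ 534.2 -238.5   61. ]
```

{"fn": "apply_moves", "kwargs": {
  "targets": [
    [0.5,[-0.02,0.01,0.6],[0,0,0]],
    [0.5,[0,0,0.6],[0,0,0]],
    [0.5,[0,0,0.6],[0,0,0]],
    [0.5,[0,0,0],[0,0,0]],
    [-1,[0,0,0],[0,0,0]],
    [-1,[0,0,0],[0,0,0]],
    [-1,[0,0,0],[0,0,0]],
    [-1,[0,0,0],[0,0,0]]
  ]
}}

```text
t: 25.58
ee_pos: [534.9, -238.5, 26.5]
orientation: [0.132, 3.137, -0.001]
ft_force: [0.5, 2.0, 7.0]
width: 43.7
grasp_force: 30.0
```

Run:
```python
from look import *
p=tool()[0]
plan([((p[0],p[1],185),None,-1),((500,155.5,185),1.49)],-1,49)
```

```text
[534.9, -238.5, 185.0] 1.487
   [-1, [0.0, 0.0, -0.792], [0, 0, 0.0]]
   [-1, [0.0, 0.0, -0.792], [0, 0, 0.0]]
   [-1, [0.0, 0.0, -0.792], [0, 0, 0.0]]
   [-1, [0.0, 0.0, -0.792], [0, 0, 0.0]]
[500.0, 155.5, 185.0] 1.49
   [-1, [0.151, 0.866, 0.0], [0, 0, 0.0]]
   [-1, [0.151, 0.866, 0.0], [0, 0, 0.0]]
   [-1, [0.15, 0.866, 0.0], [0, 0, 0.0]]
   [-1, [0.15, 0.866, 0.0], [0, 0, 0.0]]
   [-1, [0.15, 0.866, 0.0], [0, 0, 0.0]]
   [-1, [0.149, 0.866, 0.0], [0, 0, 0.0]]
   [-1, [0.149, 0.866, 0.0], [0, 0, 0.0]]
   [-1, [0.149, 0.866, 0.0], [0, 0, 0.0]]
   [-1, [0.148, 0.866, 0.0], [0, 0, 0.0]]
```

{"fn": "apply_moves", "kwargs": {
  "targets": [
    [-1,[0,0,-0.5],[0,0,0]],
    [-1,[0,0,-0.9],[0,0,0]],
    [-1,[0,0,-0.9],[0,0,0]],
    [-1,[0,0,-0.8],[0,0,0]],
    [-1,[0.15,0.87,0],[0,0,0]],
    [-1,[0.15,0.87,0],[0,0,0]],
    [-1,[0.15,0.87,0],[0,0,0]],
    [-1,[0.15,0.87,0],[0,0,0]]
  ]
}}

```text
t: 26.58
ee_pos: [518.2, -61.3, 180.5]
orientation: [0.133, 3.138, -0.0]
ft_force: [1.1, 0.2, -1.2]
width: 43.8
grasp_force: 30.0
```

{"fn": "apply_moves", "kwargs": {
  "targets": [
    [-1,[0.15,0.87,0],[0,0,0]],
    [-1,[0.15,0.87,0],[0,0,0]],
    [-1,[0.15,0.87,0],[0,0,0]],
    [-1,[0.15,0.87,0],[0,0,0]],
    [-1,[0.15,0.85,0],[0,0,0]],
    [-1,[0,0,0],[0,0,0]]
  ]
}}

```text
t: 27.32
ee_pos: [499.1, 158.6, 180.4]
orientation: [0.126, 3.139, 0.001]
ft_force: [0.1, -0.5, -3.0]
width: 43.7
grasp_force: 30.0
```

Run:
```python
from look import *
im,t=look("w14",[("ring0",66),("tray_bar",125)])
findbore(im,t,(t[0][0]-2.5,t[0][1]-.5),t[0][2]+34.5)
```

```text
tool [499.1 158.6 180.4] yaw 1.489 t 27.375
ring0 [325.2 196.9] 0.94 -> [496.3 157.1  66. ]
tray_bar [255.  145.6] 0.81 -> [438.9 111.8 125. ]
bore px [326.2 280.6] pred (np.int64(327), np.int64(280)) area 888 -> [496.8 157.6 214.9]
```

{"fn": "apply_moves", "kwargs": {
  "targets": [
    [-1,[-0.02,-0.03,0.4],[0,0,0]],
    [-1,[0,0,0.5],[0,0,0]],
    [-1,[0,0,0.4],[0,0,0]],
    [-1,[0,0,0.3],[0,0,0]],
    [-1,[0,0,0.12],[0,0,0]],
    [-1,[0,0,0.08],[0,0,0]],
    [-1,[0,0,0],[0,0,0]]
  ]
}}

```text
t: 28.35
ee_pos: [500.6, 154.8, 90.4]
orientation: [0.132, 3.138, 0.0]
ft_force: [-0.9, -0.2, -1.6]
width: 43.4
grasp_force: 30.0
```

{"fn": "apply_moves", "kwargs": {
  "targets": [
    [-1,[0,0.02,0.03],[0,0,0]],
    [-1,[0,0,0.03],[0,0,0]],
    [-1,[0,0,0],[0,0,0]],
    [0.5,[0,0,0],[0,0,0]],
    [0.5,[0,0,0],[0,0,0]],
    [0.5,[0,0,0],[0,0,0]],
    [0.5,[0,0,-0.6],[0,0,0]],
    [0.5,[0,0,-0.8],[0,0,0]]
  ]
}}

```text
t: 29.35
ee_pos: [499.7, 155.6, 157.2]
orientation: [-0.132, -3.136, 0.001]
ft_force: [0.1, 0.5, -0.2]
width: 65.8
grasp_force: 0.0
```

{"fn": "apply_moves", "kwargs": {
  "targets": [
    [-1,[0,0,-0.8],[0,0,0]],
    [-1,[0,0,-0.8],[0,0,0]],
    [-1,[0,-0.5,-0.3],[0,0,0]],
    [-1,[0,-0.5,0],[0,0,0]],
    [-1,[0,0,0],[0,0,0]]
  ]
}}

```text
t: 29.98
ee_pos: [496.1, 105.1, 252.5]
orientation: [0.135, 3.138, 0.0]
ft_force: [0.4, 0.2, -1.0]
width: 19.5
grasp_force: 0.0
```

Run:
```python
from look import *
im,t=look("w15",[("ring0",66),("tube0",66),("tray_bar",125)])
T=P("top")
for r in ctrl.masks_of("tube0","top"):
    ys,xs=np.nonzero(r["region"]); print("top",round(r["score"],2),np.round(r["bbox"]),np.median(T["pixels"][ys,xs],axis=0))
a=cv2.resize(im["pixels"],(640,400)); b=T["pixels"]
c=np.vstack([cv2.resize(a[40:340,120:600],(768,480))[:300], cv2.resize(b[40:290,150:470],(384,300))[:, :384].repeat(2,axis=1)[:, :768]])
cv2.imwrite("pics/w15c.png",c)
```

```text
tool [496.1 105.1 252.5] yaw 1.485 t 30.025
ring0 [372.3 181.7] 0.92 -> [499.  157.5  66. ]
ring0 [283.8 180.8] 0.89 -> [489.4  56.   66. ]
ring0 [369.9 248.5] 0.81 -> [583.  151.3  66. ]
tube0 [289.1 247.7] 0.93 -> [573.3  52.   66. ]
tube0 [95.  70.5] 0.81 -> [ 308.5 -192.3   66. ]
tube0 [283.3 177.8] 0.67 -> [485.8  55.8  66. ]
tube0 [193.2 299.2] 0.62 -> [646.7 -99.1  66. ]
tube0 [371.1 185.6] 0.59 -> [503.5 155.9  66. ]
tray_bar [325.5 137.5] 0.67 -> [440.1 108.3 125. ]
top 0.74 [386. 295. 410. 312.] [110. 107. 157.]
top 0.73 [294. 207. 309. 229.] [ 67.5 106.  135. ]
top 0.73 [361. 152. 383. 172.] [  0.  127.  142.5]
top 0.65 [293. 169. 321. 233.] [62. 74. 80.]
top 0.51 [300. 174. 314. 195.] [ 78.  117.5 148. ]
```

View pics/w15c.png

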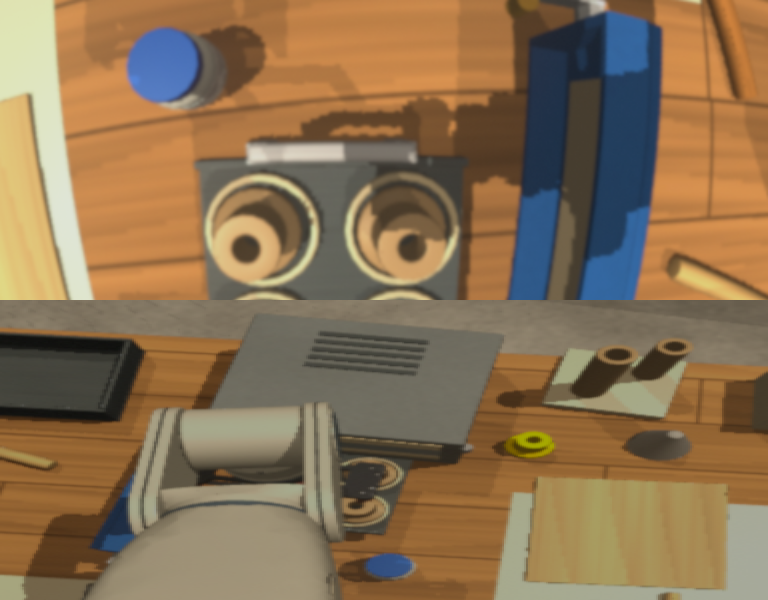

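The wrist part (top) shows tubes upright in rings 0 and 1, with bores at (410,247) and (245,248). The top-camera part shows ring3 filled, with its bore at (363,505), ring1 filled, and the board empty. No fourth tube is present. Next I push the tray home at the bar with the fingers shut.

{"fn": "apply_moves", "kwargs": {
  "targets": [
    [-1,[0.6,0.05,0],[0,0,0]],
    [-1,[0.7,0.05,0],[0,0,0]],
    [-1,[0.55,0.05,0.5],[0,0,0]],
    [-1,[0,0,0.8],[0,0,0]],
    [-1,[0,0,0.8],[0,0,0]],
    [-1,[0,0,0.5],[0,0,0]],
    [-1,[0,0,0.35],[0,0,0]],
    [-1,[0,0,0],[0,0,0]]
  ]
}}

```text
t: 31.28
ee_pos: [403.8, 121.4, 103.6]
orientation: [-0.131, -3.136, 0.001]
ft_force: [-0.3, -0.5, -0.2]
width: 0.1
grasp_force: 0.0
```

{"fn": "apply_moves", "kwargs": {
  "targets": [
    [-1,[-0.1,-0.16,0],[0,0,0]],
    [-1,[-0.15,0,0],[0,0,0]],
    [-1,[-0.15,0,0],[0,0,0]],
    [-1,[-0.2,0,0],[0,0,0]],
    [-1,[-0.3,0,0],[0,0,0]],
    [-1,[-0.3,0,0],[0,0,0]],
    [-1,[-0.3,0,0],[0,0,0]],
    [-1,[-0.3,0,0],[0,0,0]]
  ]
}}

```text
t: 32.28
ee_pos: [494.9, 105.8, 104.6]
orientation: [-0.132, -3.139, -0.0]
ft_force: [-2.1, 1.9, 0.5]
width: 0.6
grasp_force: 1.3
```

{"fn": "apply_moves", "kwargs": {
  "targets": [
    [-1,[-0.3,0,0],[0,0,0]],
    [-1,[-0.3,0,0],[0,0,0]],
    [-1,[-0.3,0,0],[0,0,0]],
    [-1,[-0.3,0,0],[0,0,0]],
    [-1,[-0.2,0,0],[0,0,0]],
    [-1,[-0.2,0,0],[0,0,0]]
  ]
}}

```text
t: 33.02
ee_pos: [574.0, 99.0, 104.7]
orientation: [-0.132, -3.139, -0.0]
ft_force: [-2.3, 2.7, 0.5]
width: 0.3
grasp_force: 1.2
```

{"fn": "apply_moves", "kwargs": {
  "targets": [
    [-1,[-0.2,0,0],[0,0,0]],
    [-1,[-0.2,0,0],[0,0,0]],
    [-1,[-0.1,0,0],[0,0,0]],
    [-1,[-0.1,0,0],[0,0,0]],
    [-1,[0,0,0],[0,0,0]]
  ]
}}

```text
t: 33.65
ee_pos: [604.1, 96.3, 104.8]
orientation: [0.132, 3.137, -0.0]
ft_force: [-0.9, 0.7, -0.6]
width: 0.4
grasp_force: 0.0
```

{"fn": "apply_moves", "kwargs": {
  "targets": [
    [-1,[-0.06,0,0],[0,0,0]],
    [-1,[-0.06,0,0],[0,0,0]],
    [-1,[-0.06,0,0],[0,0,0]],
    [-1,[0,0,0],[0,0,0]]
  ]
}}

```text
t: 34.15
ee_pos: [609.6, 95.8, 104.6]
orientation: [-0.132, -3.133, 0.001]
ft_force: [-11.3, 2.1, 9.2]
width: 0.5
grasp_force: 5.8
```

{"fn": "apply_moves", "kwargs": {
  "targets": [
    [-1,[-0.05,0,0],[0,0,0]],
    [-1,[0,0,0],[0,0,0]],
    [-1,[0.15,0,0],[0,0,0]],
    [-1,[0.4,0,0],[0,0,0]],
    [-1,[0.2,0,-0.9],[0,0,0]],
    [-1,[0,0,-0.9],[0,0,0]],
    [-1,[0,0,0],[0,0,0]]
  ]
}}

```text
t: 35.02
ee_pos: [580.4, 99.0, 198.6]
orientation: [0.132, 3.13, 0.002]
ft_force: [-0.4, -0.2, -0.1]
width: 0.5
grasp_force: 0.0
```

Run:
```python
from look import *
im,t=look("w16",[("tray_bar",125),("door_hinge",150),("door_edge",150),("tube0",66)])
S=P("scene")
for l in("door_edge","door_hinge","tray_bar","tube0"):
    print("scene",l,[(np.round(r["xy"],1).tolist(),round(r["score"],2),atz(S,r["xy"],150 if "door" in l else 125)) for r in ctrl.pinpoint(l,"scene")[:3]])
T=P("top")
for l in("door_edge","door_hinge","tray_bar","tube0"):
    print("top",l,[(np.round(r["xy"],1).tolist(),round(r["score"],2),atz(T,r["xy"],150 if "door" in l else 125)) for r in ctrl.pinpoint(l,"top")[:3]])
cv2.imwrite("pics/w16c.png",np.vstack([im["pixels"][:260],S["pixels"][60:300]]))
```

```text
tool [580.4  99.  198.6] yaw 1.487 t 35.075
door_hinge [495.4 288.6] 0.83 -> [656.8 243.3 150. ]
tube0 [74.5 15.7] 0.88 -> [ 329.3 -185.8   66. ]
tube0 [165.5 271.1] 0.56 -> [658.2 -99.7  66. ]
tube0 [371.9 287.2] 0.53 -> [691.4 140.3  66. ]
tube0 [279.  284.3] 0.49 -> [679.  38.  66.]
scene door_edge []
scene door_hinge [([429.3, 162.3], 0.91, array([656.6, 252.2, 150. ]))]
scene tray_bar [([377.5, 198.3], 0.59, array([630.9,  92.2, 125. ]))]
scene tube0 [([325.0, 297.0], 0.58, array([ 726.4, -178.2,  125. ])), ([190.1, 217.5], 0.57, array([ 359.9, -271.2,  125. ]))]
top door_edge [([189.8, 239.6], 0.74, array([381.8, 318.5, 150. ]))]
top door_hinge [([234.0, 142.2], 0.81, array([657.1, 246.6, 150. ]))]
top tray_bar []
top tube0 [([398.8, 303.2], 0.84, array([ 281.7, -232.9,  125. ])), ([372.0, 163.9], 0.72, array([ 645.2, -134.2,  125. ]))]
```

View pics/w16c.png

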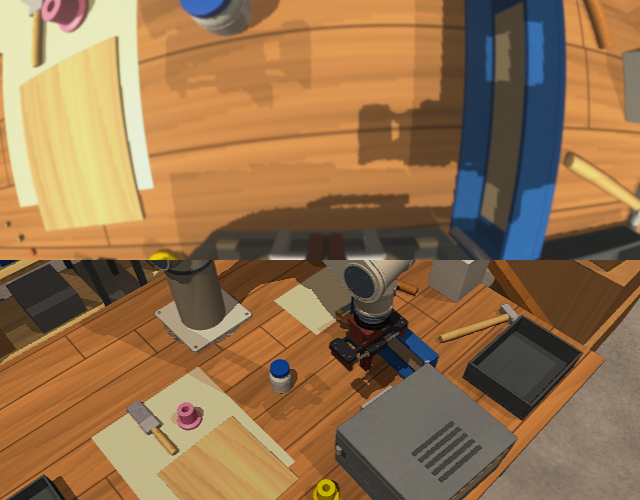

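The combined view shows the bar right at the kiln mouth, the board empty, and the jar, brush and yellow and pink look-alikes undisturbed, with the door still open at right. The bar and hinge measurements agree that the tray is home. The wrist detections put two tubes in the front rings inside the mouth. Next is the door: hinge at about (657,244), angle about 1.6 rad.

```bash
cat > door.py <<'E'
from look import *
H=np.array([657,243.6]); th=-0.08
xk=np.array([np.cos(th),np.sin(th)]);yk=np.array([-np.sin(th),np.cos(th)])
def dp(a,gap=0,r=250,f=1.487,z=95):
    fr=-np.cos(a)*yk-np.sin(a)*xk; o=-np.cos(a)*xk+np.sin(a)*yk
    X=np.array([-np.sin(f),np.cos(f)]);Y=np.array([np.cos(f),np.sin(f)])
    d=10*abs(o@X)+13.5*abs(o@Y)
    return np.r_[H+r*fr+(45+d+gap)*o,z]
E
python3 - <<'E'
from door import *
s=dp(1.6,30)
plan([((580,99,235),None),((s[0],s[1],235),None),(s,None)],-1,48)
A=np.r_[np.arange(1.6,0.2,-0.08),0.2]
p=s
for a in A: 
    q=dp(a); d=q-p; f=1.487; print(round(a,2),q.round(0),"[-1,",[round(float(d[:2]@[-np.sin(f),np.cos(f)])/50,2),round(float(d[:2]@[np.cos(f),np.sin(f)])/50,2),0]); p=q
E
```

```text
[580.0, 99.0, 235.0] 1.487
   [-1, [-0.051, 0.01, -0.808], [0, 0, 0.0]]
[418.2, 359.1, 235.0] 1.487
   [-1, [0.523, 0.702, 0.0], [0, 0, 0.0]]
   [-1, [0.523, 0.702, 0.0], [0, 0, 0.0]]
   [-1, [0.523, 0.702, 0.0], [0, 0, 0.0]]
   [-1, [0.523, 0.702, 0.0], [0, 0, 0.0]]
   [-1, [0.523, 0.702, 0.0], [0, 0, 0.0]]
   [-1, [0.523, 0.702, 0.0], [0, 0, 0.0]]
   [-1, [0.523, 0.702, 0.0], [0, 0, 0.0]]
[418.2, 359.1, 95.0] 1.487
   [-1, [0.0, 0.0, 0.933], [0, 0, 0.0]]
   [-1, [0.0, 0.0, 0.933], [0, 0, 0.0]]
   [-1, [0.0, 0.0, 0.933], [0, 0, 0.0]]
1.6 [415. 329.  95.] [-1, [0.02, -0.6, 0]
1.52 [409. 310.  95.] [-1, [0.09, -0.4, 0]
1.44 [404. 291.  95.] [-1, [0.06, -0.39, 0]
1.36 [401. 271.  95.] [-1, [0.03, -0.4, 0]
1.28 [400. 251.  95.] [-1, [-0.0, -0.4, 0]
1.2 [400. 231.  95.] [-1, [-0.04, -0.4, 0]
1.12 [402. 210.  95.] [-1, [-0.07, -0.4, 0]
1.04 [405. 190.  95.] [-1, [-0.1, -0.4, 0]
0.96 [410. 170.  95.] [-1, [-0.13, -0.39, 0]
0.88 [417. 151.  95.] [-1, [-0.17, -0.38, 0]
0.8 [425. 132.  95.] [-1, [-0.2, -0.36, 0]
0.72 [435. 113.  95.] [-1, [-0.23, -0.35, 0]
0.64 [446.  96.  95.] [-1, [-0.26, -0.33, 0]
0.56 [459.  79.  95.] [-1, [-0.28, -0.31, 0]
0.48 [473.  64.  95.] [-1, [-0.31, -0.29, 0]
0.4 [489.  49.  95.] [-1, [-0.33, -0.26, 0]
0.32 [506.  36.  95.] [-1, [-0.36, -0.23, 0]
0.24 [523.  24.  95.] [-1, [-0.38, -0.2, 0]
0.2 [533.  19.  95.] [-1, [-0.19, -0.09, 0]
```

{"fn": "apply_moves", "kwargs": {
  "targets": [
    [-1,[0,0,-0.8],[0,0,0]],
    [-1,[0.52,0.7,0],[0,0,0]],
    [-1,[0.52,0.7,0],[0,0,0]],
    [-1,[0.52,0.7,0],[0,0,0]],
    [-1,[0.52,0.7,0],[0,0,0]],
    [-1,[0.52,0.7,0],[0,0,0]],
    [-1,[0.52,0.7,0],[0,0,0]],
    [-1,[0.52,0.72,0],[0,0,0]]
  ]
}}

```text
t: 36.78
ee_pos: [415.9, 360.3, 234.9]
orientation: [0.132, 3.138, 0.0]
ft_force: [0.6, 0.0, -0.2]
width: 0.4
grasp_force: 0.0
```

Run:
```python
from door import *
im,t=look("w17",[("door_edge",150),("door_hinge",150)])
for n in ("scene","top"):
    T=P(n)
    for l in("door_edge",): print(n,l,[(np.round(r["xy"],1).tolist(),round(r["score"],2),atz(T,r["xy"],150)) for r in ctrl.pinpoint(l,n)[:3]])
for a in (1.5,1.6,1.7,1.8): 
    fr=-np.cos(a)*yk-np.sin(a)*xk; o=-np.cos(a)*xk+np.sin(a)*yk; print(a,H+280*fr+45*o)
plan([((418,360,95),1.487)],-1)
```

```text
tool [415.9 360.3 234.9] yaw 1.488 t 36.825
door_edge [275.7 171.9] 0.74 -> [380.9 321.2 150. ]
scene door_edge [([368.9, 91.8], 0.69, array([380.7, 325.4, 150. ]))]
top door_edge [([187.3, 239.6], 0.77, array([381.1, 324.9, 150. ]))]
1.5 [377.4 291.2]
1.6 [383.6 318.8]
1.7 [392.5 345.8]
1.8 [404.  371.7]
[418.0, 360.0, 95.0] 1.487
   [-1, [-0.003, 0.009, 0.698], [0, 0, 0.0]]
   [-1, [-0.003, 0.009, 0.698], [0, 0, 0.0]]
   [-1, [-0.003, 0.009, 0.698], [0, 0, 0.0]]
   [-1, [-0.003, 0.009, 0.698], [0, 0, 0.0]]
```

Three cameras put the door edge at about (381,323), so the angle is about 1.61 rad. I descend outside the door and sweep it.

{"fn": "apply_moves", "kwargs": {
  "targets": [
    [-1,[0,0,0.9],[0,0,0]],
    [-1,[0,0,0.9],[0,0,0]],
    [-1,[0,0,0.9],[0,0,0]],
    [-1,[0,0,0.1],[0,0,0]],
    [-1,[0.02,-0.3,0],[0,0,0]],
    [-1,[0.02,-0.3,0],[0,0,0]],
    [-1,[0.06,-0.3,0],[0,0,0]]
  ]
}}

```text
t: 38.0
ee_pos: [408.7, 314.0, 96.2]
orientation: [0.132, 3.136, 0.003]
ft_force: [0.7, 1.3, -0.1]
width: 0.1
grasp_force: 0.5
```

{"fn": "apply_moves", "kwargs": {
  "targets": [
    [-1,[0.06,-0.4,0],[0,0,0]],
    [-1,[0.05,-0.4,0],[0,0,0]],
    [-1,[0.03,-0.4,0],[0,0,0]],
    [-1,[0,-0.4,0],[0,0,0]],
    [-1,[-0.03,-0.4,0],[0,0,0]],
    [-1,[-0.07,-0.4,0],[0,0,0]]
  ]
}}

```text
t: 38.75
ee_pos: [395.6, 193.8, 94.6]
orientation: [-0.132, -3.138, 0.0]
ft_force: [-0.4, 1.7, 0.4]
width: 0.2
grasp_force: 0.4
```

```bash
cat >> door.py <<'E'
def cur():
    p=tool()[0]; g=[(np.hypot(*(dp(a)[:2]-p[:2])),a) for a in np.arange(-0.05,1.8,0.002)]; print(p,"a~",min(g))
    return p,min(g)[1]
def sweep(A):
    p,_=cur(); p=p.copy(); f=yaw()
    for a in A:
        q=dp(a); d=(q-p)[:2]; print(round(float(a),3),q.round(0),[round(float(d@[-np.sin(f),np.cos(f)])/50,2),round(float(d@[np.cos(f),np.sin(f)])/50,2)]); p=q
E
python3 -c "
from door import *
print(ctrl.get_obs()['ft_force']); sweep(np.arange(1.04,0.3,-0.08))"
```

```text
[-0.4  1.7  0.4]
[395.6 193.8  94.6] a~ (np.float64(8.629259403227312), np.float64(1.060000000000001))
1.04 [405. 190.  95.] [-0.2, -0.06]
0.96 [410. 170.  95.] [-0.13, -0.39]
0.88 [417. 151.  95.] [-0.17, -0.38]
0.8 [425. 132.  95.] [-0.2, -0.36]
0.72 [435. 113.  95.] [-0.23, -0.35]
0.64 [446.  96.  95.] [-0.26, -0.33]
0.56 [459.  79.  95.] [-0.28, -0.31]
0.48 [473.  64.  95.] [-0.31, -0.29]
0.4 [489.  49.  95.] [-0.33, -0.26]
0.32 [506.  36.  95.] [-0.36, -0.23]
```

{"fn": "apply_moves", "kwargs": {
  "targets": [
    [-1,[-0.2,-0.25,0],[0,0,0]],
    [-1,[-0.17,-0.35,0],[0,0,0]],
    [-1,[-0.17,-0.38,0],[0,0,0]],
    [-1,[-0.2,-0.36,0],[0,0,0]],
    [-1,[-0.23,-0.35,0],[0,0,0]],
    [-1,[-0.26,-0.33,0],[0,0,0]],
    [-1,[-0.28,-0.31,0],[0,0,0]],
    [-1,[-0.28,-0.26,0],[0,0,0]]
  ]
}}

```text
t: 39.75
ee_pos: [474.8, 57.6, 94.6]
orientation: [-0.133, -3.138, -0.0]
ft_force: [0.2, 0.3, -0.6]
width: 0.5
grasp_force: 0.4
```

```bash
python3 -c "
from door import *
print(ctrl.get_obs()['ft_force']); sweep(np.r_[0.44,0.38,0.32,0.26,0.2,0.16,.12,.08,.05,.03,.01])"
```

```text
[ 0.2  0.3 -0.6]
[474.8  57.6  94.6] a~ (np.float64(3.270553522593651), np.float64(0.46000000000000046))
0.44 [481.  56.  95.] [-0.12, -0.01]
0.38 [493.  46.  95.] [-0.26, -0.19]
0.32 [506.  36.  95.] [-0.27, -0.17]
0.26 [519.  27.  95.] [-0.28, -0.16]
0.2 [533.  19.  95.] [-0.29, -0.14]
0.16 [542.  14.  95.] [-0.2, -0.08]
0.12 [552.  10.  95.] [-0.2, -0.07]
0.08 [562.   6.  95.] [-0.2, -0.06]
0.05 [569.   3.  95.] [-0.16, -0.04]
0.03 [575.   1.  95.] [-0.1, -0.03]
0.01 [580.  -0.  95.] [-0.1, -0.02]
```

{"fn": "apply_moves", "kwargs": {
  "targets": [
    [-1,[-0.15,-0.05,0],[0,0,0]],
    [-1,[-0.24,-0.18,0],[0,0,0]],
    [-1,[-0.25,-0.17,0],[0,0,0]],
    [-1,[-0.25,-0.15,0],[0,0,0]],
    [-1,[-0.22,-0.12,0],[0,0,0]],
    [-1,[-0.18,-0.08,0],[0,0,0]],
    [-1,[-0.15,-0.06,0],[0,0,0]],
    [-1,[-0.12,-0.05,0],[0,0,0]]
  ]
}}

```text
t: 40.75
ee_pos: [548.7, 9.2, 94.6]
orientation: [-0.132, -3.139, -0.0]
ft_force: [-1.4, 0.2, -0.5]
width: 0.4
grasp_force: 0.3
```

```bash
python3 -c "
from door import *
print(ctrl.get_obs()['ft_force']); sweep(np.r_[.12,.09,.06,.03,.01,0])"
```

```text
[-1.4  0.2 -0.5]
[548.7   9.2  94.6] a~ (np.float64(1.9110720135190906), np.float64(0.13000000000000017))
0.12 [552.  10.  95.] [-0.06, 0.02]
0.09 [559.   7.  95.] [-0.15, -0.05]
0.06 [567.   4.  95.] [-0.15, -0.04]
0.03 [575.   1.  95.] [-0.16, -0.04]
0.01 [580.  -0.  95.] [-0.1, -0.02]
0.0 [582.  -1.  95.] [-0.05, -0.01]
```

Now slowly, about 3 mm per row, onto the catch.

{"fn": "apply_moves", "kwargs": {
  "targets": [
    [-1,[-0.08,-0.02,0],[0,0,0]],
    [-1,[-0.08,-0.02,0],[0,0,0]],
    [-1,[-0.07,-0.02,0],[0,0,0]],
    [-1,[-0.06,-0.02,0],[0,0,0]],
    [-1,[-0.06,-0.01,0],[0,0,0]],
    [-1,[-0.05,-0.01,0],[0,0,0]],
    [-1,[-0.05,-0.01,0],[0,0,0]]
  ]
}}

```text
t: 41.62
ee_pos: [567.8, 2.4, 94.4]
orientation: [-0.132, -3.134, -0.001]
ft_force: [-9.1, 2.2, 6.7]
width: 0.3
grasp_force: 4.4
```

{"fn": "apply_moves", "kwargs": {
  "targets": [
    [-1,[-0.04,-0.01,0],[0,0,0]],
    [-1,[-0.04,-0.01,0],[0,0,0]],
    [-1,[-0.04,0,0],[0,0,0]],
    [-1,[-0.03,0,0],[0,0,0]],
    [-1,[0,0,0],[0,0,0]]
  ]
}}

```text
t: 42.25
ee_pos: [577.6, 0.2, 94.5]
orientation: [-0.132, -3.139, 0.0]
ft_force: [-2.4, -1.1, 0.2]
width: 0.4
grasp_force: 1.2
```

{"fn": "apply_moves", "kwargs": {
  "targets": [
    [-1,[-0.03,0,0],[0,0,0]],
    [-1,[-0.03,0,0],[0,0,0]],
    [-1,[-0.03,0,0],[0,0,0]],
    [-1,[-0.03,0,0],[0,0,0]],
    [-1,[0,0,0],[0,0,0]]
  ]
}}

```text
t: 42.88
ee_pos: [581.2, 0.1, 94.8]
orientation: [-0.131, -3.134, -0.0]
ft_force: [-12.5, 1.1, 9.0]
width: 0.7
grasp_force: 6.1
```

Contact is now firm at the predicted shut position. I back away and verify.

{"fn": "apply_moves", "kwargs": {
  "targets": [
    [-1,[0.2,0,0],[0,0,0]],
    [-1,[0.5,0,0],[0,0,0]],
    [-1,[0.5,0,-0.8],[0,0,0]],
    [-1,[0.2,0,-0.9],[0,0,0]],
    [-1,[0.4,0.5,-0.9],[0,0,0]],
    [-1,[0.4,0.8,-0.5],[0,0,0]],
    [-1,[0,0.8,0],[0,0,0]],
    [-1,[0,0,0],[0,0,0]]
  ]
}}

```text
t: 43.88
ee_pos: [483.5, 115.8, 250.6]
orientation: [0.127, 3.136, 0.002]
ft_force: [0.0, -1.1, 0.0]
width: 0.1
grasp_force: 0.0
```

Run:
```python
from door import *
for n in ("scene","top"):
    T=P(n)
    print(n,[(np.round(r["xy"],1).tolist(),round(r["score"],2),atz(T,r["xy"],150)) for r in ctrl.pinpoint("door_edge",n)[:3]])
    if n=="scene": S=T
print("expected a=0:",H-280*yk-45*xk,"a=.04",H+280*(-np.cos(.04)*yk-np.sin(.04)*xk)+45*(-np.cos(.04)*xk+np.sin(.04)*yk))
im,t=look("w18",[("door_edge",150),("door_hinge",150)])
cv2.imwrite("pics/end.png",np.vstack([im["pixels"][:,:][100:380],S["pixels"][100:400]]))
```

```text
scene [([329.7, 209.8], 0.68, array([585.2, -27. , 150. ]))]
top [([333.5, 175.2], 0.72, array([594.2, -32.1, 150. ]))]
expected a=0: [589.8 -31.9] a=.04 [578.8 -29. ]
tool [482.8 113.  249.4] yaw 1.486 t 44.125
door_edge [201.2 310.5] 0.75 -> [591.3 -33.1 150. ]
door_hinge [449.8 338.7] 0.65 -> [656.7 241.6 150. ]
```

View pics/end.png

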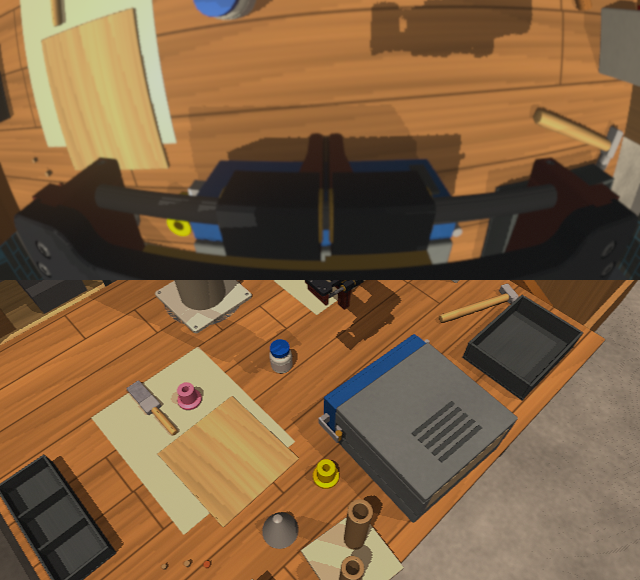

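The door lies flush along the kiln front, from (330,408) to (420,340) in the scene part, with its tongue on the catch. Its edge matches the shut position within measuring error. The jar, brush, cone and both look-alikes are untouched, and the arm is clear. I hand in.

```bash
python3 -c "
from workcell import ctrl
print(ctrl.close_job())"
```

```text
the job is handed in; nothing more can be done
None
```

The kiln is loaded and the job is handed in: all three clay tubes present are upright in their own rings, the tray is fully home and the door is shut on its catch. The jar, brush, cone and look-alikes were left alone. No judging result came back, and the tubes could not be seen again once the door was shut.

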